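Unlock the swing clamp and show the valve cartridge to the inspection camera

ROBOT

A 6-joint arm with a two-finger parallel gripper is mounted at the origin on the work surface. World frame = base frame: x ahead of the robot, y to its left, z up, the work surface at z = 0. Lengths are in mm, angles in rad, forces in N, time in s.
With the tool pointing down it reaches from about 350 to 775 mm from the base axis. Payload 7.3 kg.
Tool frame: the origin (TCP) lies at the very end of the fingers, on their centre line; the grasp point (between the pads) lies 19 mm behind it; x points along the fingers, z is the direction in which the jaws open and shut, and the axes are right-handed (so a half turn about x gives the same grasp; the last joint's range is limited). The gripper opens to 92 mm and grips with 3 to 60 N. Pads are 19 mm wide; open, the fingers measure 130 mm over their backs; the gripper's body (75 mm by 190 mm) begins 47 mm behind the grasp point.
Start: joints at [0.967, 0.342, 1.524, -0, 1.275, -0.146], TCP at [232.026, 470.966, 226.741] pointing down, gripper open.
Joint ranges: [-2.53, 2.53], [-0.77, 2.02], [0.04, 2.7], [-1, 4.14], [0.28, 2.66], [-3.11, 3.11]. Speed limits (rad/s): [2.57, 2.57, 3.14, 3.14, 3.14, 3.14].

INTERFACE

Orientations are given as [roll, pitch, yaw] about the fixed x, y, z axes, in that order (R = Rz(yaw) Ry(pitch) Rx(roll)).
In Python, from plant import * gives the robot as it stands.
- The arm moves only by the shell command python3 -m creep 'ROWS'. ROWS is JSON, a list of rows, each an object of numbers: "tx", "ty", "tz": the shift along the tool's x, y, z in cm; "wx", "wy", "wz": the turn, a rotation vector about the tool's x, y, z in rad; "gripper": the closure, from -1 (fully open) to 1 (shut). A call has 1 to 8 rows; each row is the pose to reach, as a shift and turn from the pose commanded when the call began, along the tool's axes at that moment; what a row does not reach only later rows make up. A row lasts 1/12 s, in which the tool goes at most 41.7 mm and 7.16 degrees, less where a joint would pass 70% of its speed; a pose out of reach is approached as far as the arm can. A call with a gripper value outside its range is refused whole. The fingers move at their own pace and stop on an object; the grip force is fixed at half the most. Time passes only in rows, so rows that repeat a pose let the fingers close. It gives the time, the measured TCP pose, the force and the opening at its end, in the units of the state.
- get_obs(): the state, without advancing time (a new reading comes with each control period).
- capture(name): name is "scene" or "top" or "wrist"; returns a dict with "frame" (480x640x3 uint8, red, green, blue), "z_map" (480x640 float32, mm along the optical axis (not along the pixel's ray), 0 where there is no reading), "vertical_fov" (degrees; the focal length in pixels is half the picture's height over the tangent of half this angle, whatever the lens; pixels are square), "cx", "cy" (the principal point, pixels), "xyz" and "rotation" of the camera in the world. Camera axes: x right, y down, z forward; pixel columns grow to the right and rows downward; lengths in mm; the calibration is good to about 2 mm. A picture is of the moment at which its call begins.
- close_job(): hands the job in, once; it reports no verdict.
The state is a dict: "time": time; "joint_positions": joint angles; "dq": joint speeds; "tau": joint torques, N m; "tool_pos": TCP position; "tcp_rot": TCP orientation; "contact_force": force on the tool from outside, world axes, zero at the start; "moment": the same for the moment, N m; "grip_width": finger opening in mm.
Only numpy, scipy, OpenCV 4.12 (cv2) and the standard library are available. Lean on these libraries where they do the work, as an engineer would, in place of code of your own. Each camera call takes 0.05 s, during which the arm holds its last target.

TASK

Take the flat-headed square key from the tool rack, push it fully down into the square socket of the swing clamp on the aluminium housing and turn it a quarter turn clockwise (seen from above), so that the clamp arm swings clear of the valve cartridge; leave the key in the socket. Then pull the cartridge out of the housing and show it to the inspection camera: hold it upright in the air right above the round foot of the camera stand, its notch at the height of the lens and facing the lens. Finish while holding it still there, and leave the other things on the bench where they are.

Things in the scene. Friction and masses are not known exactly. Their poses are not given: they have to be found in the camera images.
- key_bow (a point): Centre of the flat head (bow) of the steel key: 40 mm wide along the key's x, 14 mm thick along its y, 34 mm tall, on top of a square shank. z points up along the key; x and y are square to the faces of shank and head. The key stands foot down in one of the rack's two holes (which one varies).
- key_tip (a point): Centre of the key's foot, the lower end of its shank, 67 mm below the centre of the flat head.
- key_mid (a point): Point on the key's axis half-way up, 42 mm above its foot (on the shank, 8 mm below the flat head). The key is 84 mm tall overall; its shank is 12 x 12 mm and 50 mm long, the lowest 4 mm narrowed to 9.5 mm. Mass about 140 g.
- rack: Black tool rack, block 150 (x) x 70 (y) x 45 mm tall, fixed to the bench. Origin at the centre of its underside. Two round holes, 20 mm wide and 35 mm deep, 37 mm either side of its centre along its x; their floors are 10 mm above the bench.
- lock (a point): Centre of the mouth of the square socket in the swing clamp's hub (steel block 36 x 36 x 28 mm on a round post), 128 mm above the bench, facing up; 14 x 14 mm, 24 mm deep, 2 mm chamfer. x and y are square to its sides and turn with the clamp, whose arm runs along +y; the clamp's axis is vertical through here. The key has up to 0.18 rad of play in it before it drives the clamp.
- keeper (a joint): Angle of the swing clamp, rad: at 0 its arm (30 mm wide, 8 mm thick, reaching 129 mm from the axis, underside 103 mm above the bench) lies over the cartridge's head and blocks it; it grows clockwise seen from above, to a stop at 1.65. It turns stiffly (0.12 N m) and stays where left. Starts between 0 and 0.15.
- housing: Cast aluminium oil-filter housing, fixed to the bench: block 110 (x) x 220 (y) x 60 mm tall, origin at the centre of its underside, x away from the robot. The clamp's axis is at y = -55 mm, the bore with the cartridge at y = +55 mm. Cooler plates stand out 30 mm on its -x face, an open round cup, 56 mm tall, on its +x face.
- cart_mid (a point): Steel valve cartridge standing in the housing's bore, half-way up on its axis (42 mm above its lower end, 84 mm tall in all). Its upper 34 mm are a square head 20 x 20 mm to grip it by, centre 25 mm above this point; below is a flange resting on the housing's top. z points up, x towards the notched side, the head's sides square to x and y. About 250 g.
- cart_notch (a point): The point on the cartridge's axis at the height of its notch, 23 mm above the lower end. The barrel is 32 mm wide and 44 mm long (1.5 mm of play in the bore); the notch, 22 mm tall, is cut deep into one side only. Same axes: x points out through the notch.
- cart_lug (a point): Tip of the small lug (10 mm wide) on the cartridge's flange (48 mm wide, 6 mm thick), 35 mm from the axis, 47 mm above the lower end. It points to the same side as the notch, which is hidden in the bore at the start.
- focus (a point): The viewing point of the inspection camera, in the air 160 mm above the bench, 120 mm in front of the lens, right above the centre of the stand's round foot (60 mm wide, 6 mm thick). x points from here to the lens, z up. This is where the notch point must be held.
- lens (a point): Centre of the front of the camera's lens (38 mm wide, 160 mm above the bench); the camera, 60 x 50 x 50 mm, and its column stand behind it.
- cam: Inspection camera on a steel stand, fixed to the bench. Origin on the bench at the centre of the round foot below the viewing point; x points towards the lens.
- puller: Bystander: tool with round 14 mm shank and round knob, 86 mm tall, in the other hole of the rack. Origin at its foot.
- spare: Bystander: similar loose cartridge with a round head, 70 mm tall, standing on the bench away from the housing. Origin at its foot.
- socket: Bystander: steel socket, 30 mm wide and 30 mm tall. Origin at its foot.
- cap_ring: Bystander: aluminium ring, 44 mm wide and 20 mm tall. Origin at its foot.
- spanner: Bystander: spanner 160 mm long lying flat on the bench.
Things that resemble listed ones, but are neither listed nor needed, are in the scene too. Leave any orange look-alike of the part that bears cart_mid alone. What is shaped like the part that bears key_bow but blue is not meant.

How it is judged:
By the outcome, as a careful person would: the job done as asked, in the order asked, and still so for the second after the job is handed in, while the arm keeps its last pose, push and grip.
It also fails if it takes over 64 s, if anything falls off the work surface, if the arm or the gripper's body presses on something with over 40 N, if the wrist force passes 120 N, or if a joint passes its speed limit or range.

## Working session

There is one attempt and no reset: what is moved stays moved. The work goes in short steps, Python scripts to look and compute and a shell command to move; the robot and the scene stay as the last step left them, time stands still between calls to the robot, and variables do not carry over. Pictures are saved under pics/ and viewed, and the job is handed in when it is done.

```bash
ls; mkdir -p pics
cat > h.py <<'E'
from plant import *
import numpy as np, cv2
from scipy.spatial.transform import Rotation as R
def cam(n):
    c=capture(n); np.savez(f'{n}.npz',**c); return c
def save(img,f): cv2.imwrite('pics/'+f,cv2.cvtColor(img,cv2.COLOR_RGB2BGR))
def rot(c):
    r=np.array(c['rotation'],float)
    return r if r.shape==(3,3) else R.from_euler('xyz',r).as_matrix()
def foc(c): return 240/np.tan(np.radians(float(c['vertical_fov']))/2)
def px2w(c,u,v,z=None,d=None):
    # z: world plane height; else depth
    f=foc(c); ray=np.array([(u-float(c['cx']))/f,(v-float(c['cy']))/f,1.0]); rw=rot(c)@ray; o=np.array(c['xyz'],float)
    if z is not None: s=(z-o[2])/rw[2]
    else: s=d if d is not None else float(c['z_map'][int(round(v)),int(round(u))])
    return o+s*rw
def crop(c,u0,v0,u1,v1,k,f):
    save(cv2.resize(c['frame'][v0:v1,u0:u1],None,fx=k,fy=k,interpolation=cv2.INTER_CUBIC),f)
E
python3 - <<'E'
from h import *
for n in ['scene','top','wrist']:
    c=cam(n); save(c['frame'],n+'0.png'); print(n,c['vertical_fov'],c['cx'],c['cy'],c['xyz'],np.array(c['rotation']).tolist())
print(get_obs())
E
```

```text
pics
scene 52.486758472662295 318.21332471050056 242.6799285382116 [1302.85601376  252.79143644  650.25837539] [-2.120654819296022, -0.003539706577636803, 1.9578721554935836]
top 52.82771433145941 327.17455910653655 243.14526853769812 [ 386.9997898   -37.51484899 1114.7389715 ] [-3.013682268777546, -0.021129117345177084, -1.5723310396449346]
wrist 59.27098365225753 316.0721191800384 240.4016471633013 [161.49595383 505.44741878 383.80841174] [2.8475509301188433, 0.002055617447098923, 1.1128529192861691]
{'time': 0.15, 'joint_positions': array([ 9.66986724e-01,  3.42520805e-01,  1.52475947e+00,  3.58237293e-05,
        1.27545443e+00, -1.46036700e-01]), 'dq': array([-0.00101224, -0.00091126, -0.00255665, -0.00072792,  0.00110176,
        0.00044873]), 'tau': array([ 6.35642336e-04, -4.31469548e+01, -2.44352603e+01,  7.17452285e-02,
        5.37688402e-02, -4.63906520e-05]), 'tool_pos': array([231.83773452, 470.69912002, 226.23967456]), 'tcp_rot': array([ 2.96556587,  1.56965375, -2.20460646]), 'contact_force': array([0.35759543, 0.16035798, 0.0907846 ]), 'moment': array([-0.00020831,  0.06501613, -0.00808894]), 'grip_width': 91.61457594640501}
```

View pics/top0.png

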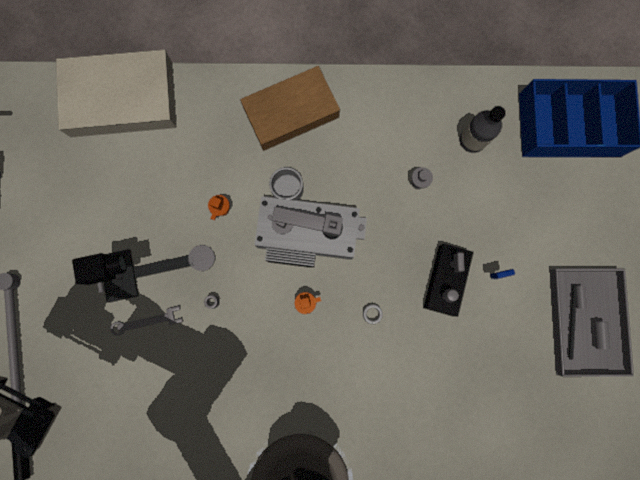

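View pics/scene0.png

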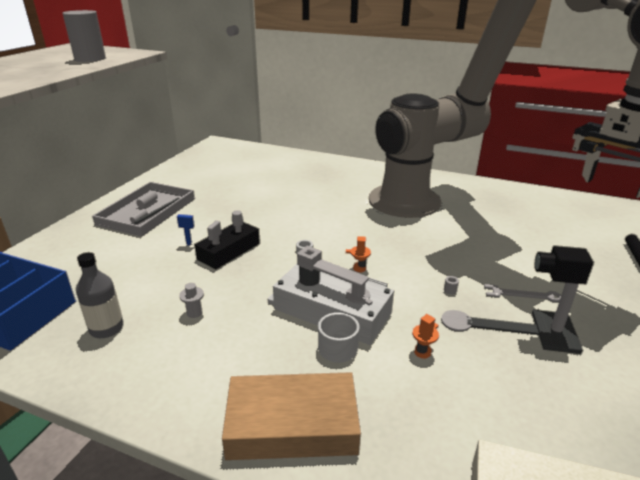

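View pics/wrist0.png

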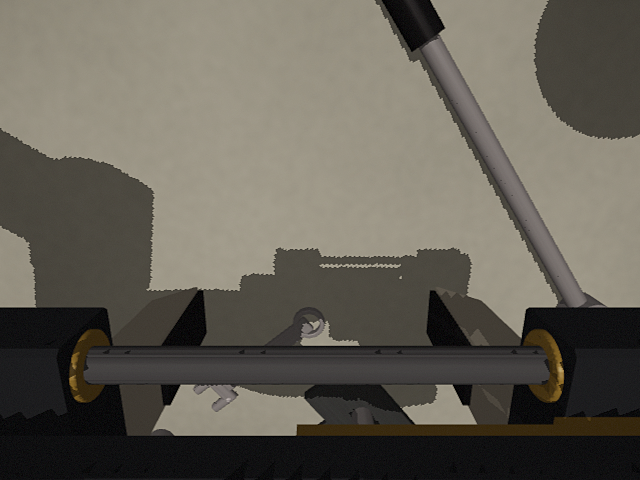

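Top view: the rack is at about (447,278), the housing at (310,225), the hub at (331,224) and the camera foot at (202,258). I'll enlarge these.

Run:
```python
from h import *
c=dict(np.load('top.npz')); 
crop(c,410,230,520,325,7,'rack1.png'); crop(c,250,160,380,275,6,'hous1.png'); crop(c,70,230,225,330,5,'cam1.png')
s=dict(np.load('scene.npz')); crop(s,180,200,280,275,8,'srack.png'); crop(s,260,230,400,360,5,'shous.png')
```

```text
(no output)
```

View pics/rack1.png

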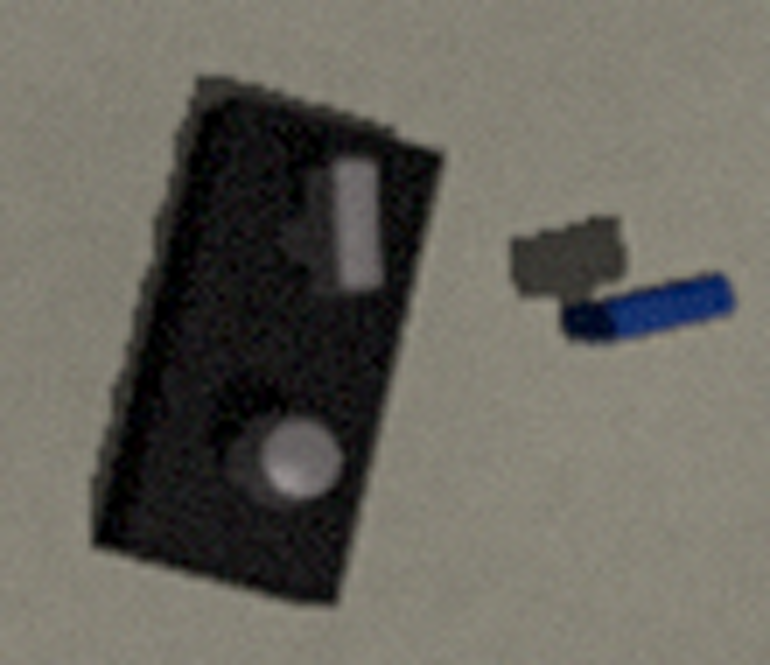

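View pics/hous1.png

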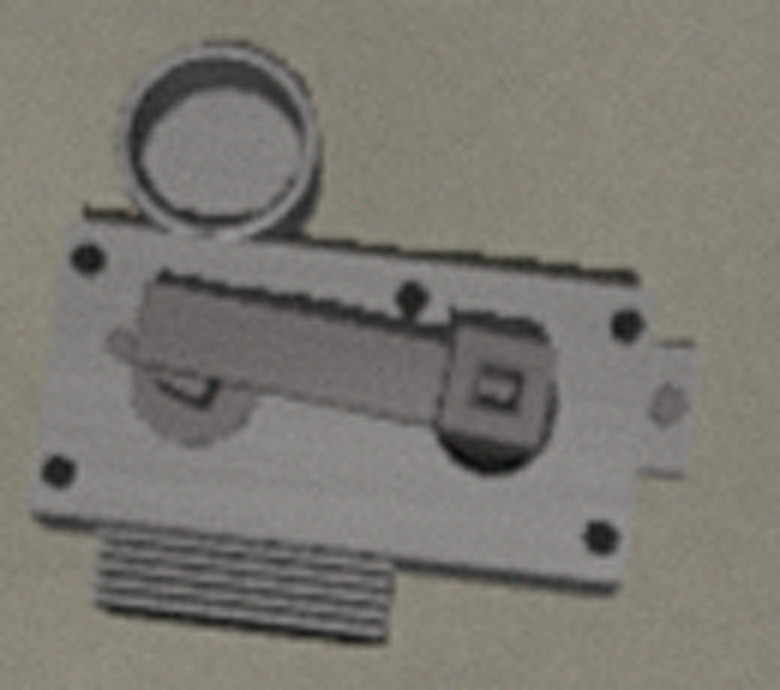

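View pics/cam1.png

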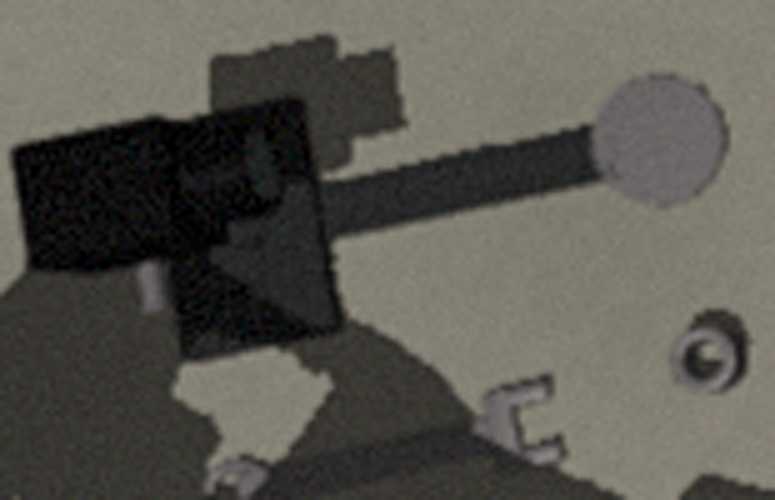

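View pics/srack.png

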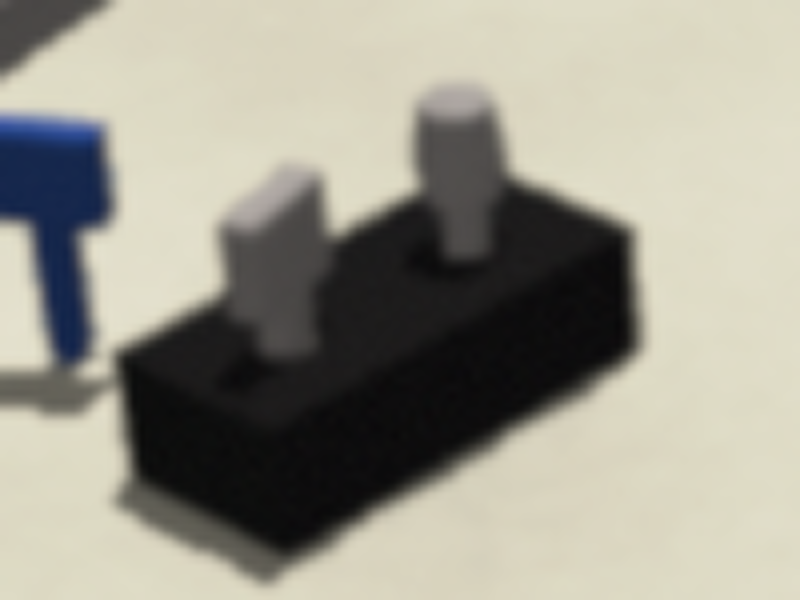

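View pics/shous.png

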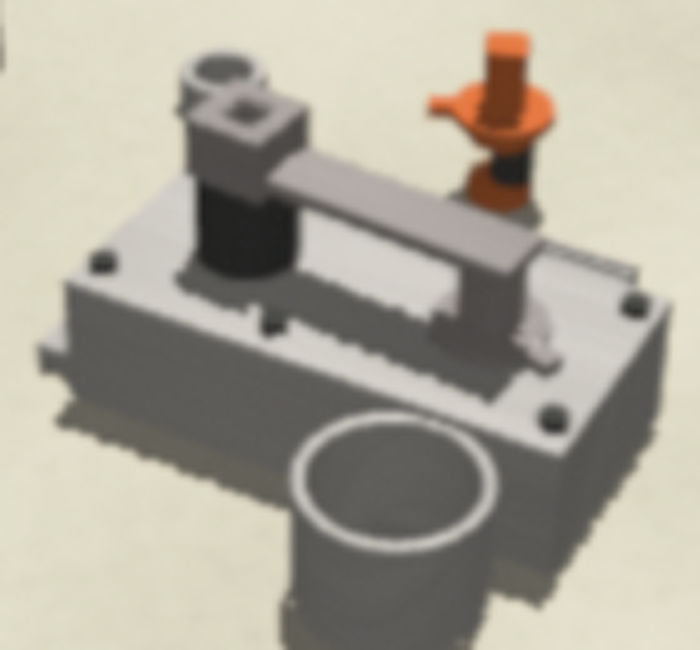

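```bash
cat >> h.py <<'E'
def plan(p,rpy=None,axes=None):
    """print tool-frame shift(cm)/turn to get TCP to p with orientation"""
    o=get_obs(); R0=R.from_euler('xyz',o['tcp_rot']); d=R0.inv().apply(np.array(p)-o['tool_pos'])/10
    w=np.zeros(3)
    if axes is not None: w=(R0.inv()*R.from_matrix(axes)).as_rotvec()
    print('t',d.round(3),'w',w.round(3),'rows',np.linalg.norm(d)/4.17,np.degrees(np.linalg.norm(w))/7.16)
    print('obs',round(o['time'],2),o['tool_pos'].round(1),'axes x',R0.as_matrix()[:,0].round(3),'z',R0.as_matrix()[:,2].round(3),'F',o['contact_force'].round(1),'grip',round(o['grip_width'],1),'q',o['joint_positions'].round(2))
def down(th):
    "tool x down, jaw axis z at world angle th"
    z=np.array([np.cos(th),np.sin(th),0]);x=np.array([0,0,-1.]);return np.stack([x,np.cross(z,x),z],1)
E
python3 - <<'E'
from h import *
c=dict(np.load('top.npz'))
def P(n,cx,cy,u0,v0,k,z): 
    u,v=u0+cx/k-0.5+0.5/k,v0+cy/k-0.5+.5/k; p=px2w(c,u,v,z=z); q=px2w(c,u,v); print(n,(round(u,1),round(v,1)),p.round(1),'depth:',q.round(1)); return p
a=P('key top',357,225,410,230,7,94); b=P('bow end far',356,157,410,230,7,94); d=P('bow end near',362,290,410,230,7,94); print(np.arctan2(*(b-d)[[1,0]]))
P('puller',302,458,410,230,7,96)
for n,x,y in [('r1',240,95),('r2',443,152),('r3',338,604),('r4',115,548)]: P(n,x,y,410,230,7,45)
P('blue near',600,318,410,230,7,84);P('blue far',730,290,410,230,7,84)
P('lock',498,388,250,160,6,128)
for n,x,y in [('h1',453,312),('h2',556,345),('h3',545,458),('h4',437,420)]: P(n,x,y,250,160,6,128)
e=P('armtip1',150,275,250,160,6,111);f=P('armtip2',135,368,250,160,6,111);P('arm root1',455,325,250,160,6,111);P('arm r2',440,420,250,160,6,111)
P('lug',122,345,250,160,6,66)
for n,x,y in [('b1',85,210),('b2',655,280),('b3',622,590),('b4',35,517)]: P(n,x,y,250,160,6,60)
P('foot',659,139,70,230,5,6)
for n,x,y in [('arm a',595,125),('arm b',600,183),('arm c',335,180),('arm d',340,235)]: P(n,x,y,70,230,5,6)
for n,x,y in [('camf1',303,98),('camf2',18,148)]: P(n,x,y,70,230,5,185)
E
```

```text
key top (460.6, 261.7) [ 478.7 -343.7   94. ] depth: [ 478.7 -343.9   93.5]
bow end far (460.4, 252.0) [ 499.5 -344.2   94. ] depth: [ 504.3 -357.1   51.1]
bow end near (461.3, 271.0) [ 458.9 -344.5   94. ] depth: [ 459.  -344.9   92.7]
0.008194630038203168
puller (452.7, 295.0) [ 408.1 -323.9   96. ] depth: [ 408.1 -324.3   94.6]
r1 (443.9, 243.1) [ 524.9 -322.3   45. ] depth: [ 530.5 -333.8    1.5]
r2 (472.9, 251.3) [ 506.6 -387.    45. ] depth: [ 511.8 -402.5   -2.2]
r3 (457.9, 315.9) [ 363.4 -348.    45. ] depth: [ 363.4 -348.4   43.8]
r4 (426.0, 307.9) [ 381. -278.   45.] depth: [ 380.9 -281.2   30.8]
blue near (495.3, 275.0) [ 451.  -420.7   84. ] depth: [ 451.8 -426.    70. ]
blue far (513.9, 271.0) [ 459.6 -461.4   84. ] depth: [ 459.5 -461.3   84.4]
lock (332.6, 224.3) [553.4 -69.8 128. ] depth: [556.9 -70.5 106.9]
h1 (325.1, 211.6) [580.  -54.3 128. ] depth: [592.8 -55.4  62.4]
h2 (342.2, 217.1) [568.5 -89.9 128. ] depth: [581.2 -93.6  58.6]
h3 (340.4, 235.9) [529.  -85.9 128. ] depth: [538.3 -89.1  63.3]
h4 (322.4, 229.6) [542.1 -48.8 128. ] depth: [544.8 -49.  111. ]
armt
[... 388 characters left out ...]
[645.9  87.9  -2.7]
b2 (358.8, 206.2) [ 605.5 -130.5   60. ] depth: [ 618.4 -135.9   -1.9]
b3 (353.2, 257.9) [ 490.  -117.2   60. ] depth: [ 492.  -118.8   39.5]
b4 (255.4, 245.8) [516.7  97.4  60. ] depth: [523.9 104.9   1.5]
foot (201.4, 257.4) [496.3 227.3   6. ] depth: [496.2 227.1   6.9]
arm a (188.6, 254.6) [502.7 256.7   6. ] depth: [502.8 256.8   5.8]
arm b (189.6, 266.2) [476.1 253.5   6. ] depth: [476.1 253.4   6.2]
arm c (136.6, 265.6) [477.4 373.8   6. ] depth: [477.6 374.3   4.5]
arm d (137.6, 276.6) [452.4 370.3   6. ] depth: [452.4 370.6   5.2]
camf1 (130.2, 249.2) [494.4 321.1 185. ] depth: [515.9 392.7  -0.8]
camf2 (73.2, 259.2) [475.1 428.1 185. ] depth: [475.2 429.  183.2]
```

Run:
```python
from h import *
for s in (1,-1): plan([479,-344,200],axes=down(s*np.pi/2))
```

```text
t [  2.682 -58.178 -62.155] w [-0.458 -0.001 -0.   ] rows 20.426142316116483 3.6632868904554896
obs 0.15 [231.8 470.7 226.2] axes x [-0.001 -0.001 -1.   ] z [ 0.442  0.897 -0.001] F [0.4 0.2 0.1] grip 91.6 q [ 0.97  0.34  1.52  0.    1.28 -0.15]
t [  2.682 -58.178 -62.155] w [ 2.684e+00 -1.000e-03  1.000e-03] rows 20.426142316116483 21.47638973254237
obs 0.15 [231.8 470.7 226.2] axes x [-0.001 -0.001 -1.   ] z [ 0.442  0.897 -0.001] F [0.4 0.2 0.1] grip 91.6 q [ 0.97  0.34  1.52  0.    1.28 -0.15]
```

```bash
python3 -m creep '[{"tx":-3,"ty":-38.8,"tz":-22.1,"wx":-0.458,"gripper":0},{"tx":-3,"ty":-38.8,"tz":-22.1,"wx":-0.458,"gripper":0},{"tx":-3,"ty":-38.8,"tz":-22.1,"wx":-0.458,"gripper":0},{"tx":-3,"ty":-38.8,"tz":-22.1,"wx":-0.458,"gripper":0},{"tx":-3,"ty":-38.8,"tz":-22.1,"wx":-0.458,"gripper":0},{"tx":-3,"ty":-38.8,"tz":-22.1,"wx":-0.458,"gripper":0},{"tx":-3,"ty":-38.8,"tz":-22.1,"wx":-0.458,"gripper":0},{"tx":-3,"ty":-38.8,"tz":-22.1,"wx":-0.458,"gripper":0}]'
python3 - <<'E'
from h import *
plan([479,-344,200],axes=down(np.pi/2))
E
```

```text
t [  2.682 -58.178 -62.155] w [-0.458 -0.001 -0.   ] rows 20.426142316116483 3.6632868904554896
obs 0.15 [231.8 470.7 226.2] axes x [-0.001 -0.001 -1.   ] z [ 0.442  0.897 -0.001] F [0.4 0.2 0.1] grip 91.6 q [ 0.97  0.34  1.52  0.    1.28 -0.15]validation failed for argument at $[0]...
```

```bash
python3 -m creep '[{"tx":-3.0,"ty":-38.8,"tz":-22.1,"wx":-0.458,"wy":0,"wz":0,"gripper":0.0},{"tx":-3.0,"ty":-38.8,"tz":-22.1,"wx":-0.458,"wy":0,"wz":0,"gripper":0.0},{"tx":-3.0,"ty":-38.8,"tz":-22.1,"wx":-0.458,"wy":0,"wz":0,"gripper":0.0},{"tx":-3.0,"ty":-38.8,"tz":-22.1,"wx":-0.458,"wy":0,"wz":0,"gripper":0.0}]'
python3 - <<'E'
from h import *
plan([479,-344,200],axes=down(np.pi/2))
E
```

```text
time: 0.48
tool_pos: [315.3, 348.3, 236.5]
tcp_rot: [2.421, 1.57, -2.302]
contact_force: [0.8, -0.2, 0.3]
grip_width: 70.1
t [  3.673 -17.122 -69.048] w [-0.011 -0.    -0.   ] rows 17.08252525198064 0.08674131429904608
obs 0.48 [315.3 348.3 236.5] axes x [-0. -0. -1.] z [ 0.011  1.    -0.   ] F [ 0.8 -0.2  0.3] grip 70.1 q [ 0.67  0.23  1.65 -0.    1.26 -0.89]
```

```bash
python3 -m creep '[{"tx":-1,"ty":-17.1,"tz":-30,"wx":0,"wy":0,"wz":0,"gripper":0.0},{"tx":-1,"ty":-17.1,"tz":-30,"wx":0,"wy":0,"wz":0,"gripper":0.0},{"tx":-1,"ty":-17.1,"tz":-30,"wx":0,"wy":0,"wz":0,"gripper":0.0},{"tx":-1,"ty":-17.1,"tz":-30,"wx":0,"wy":0,"wz":0,"gripper":0.0},{"tx":-1,"ty":-17.1,"tz":-40,"wx":0,"wy":0,"wz":0,"gripper":0.0},{"tx":-1,"ty":-17.1,"tz":-40,"wx":0,"wy":0,"wz":0,"gripper":0.0},{"tx":-1,"ty":-17.1,"tz":-44,"wx":0,"wy":0,"wz":0,"gripper":0.0},{"tx":-1,"ty":-17.1,"tz":-44,"wx":0,"wy":0,"wz":0,"gripper":0.0}]'
python3 - <<'E'
from h import *
plan([479,-344,200],axes=down(np.pi/2))
E
```

```text
time: 1.15
tool_pos: [442.2, 41.8, 244.4]
tcp_rot: [0.352, 1.571, 1.906]
contact_force: [0.9, 0.7, 0.2]
grip_width: 46.2
t [  4.429  -4.34  -38.515] w [-0.017  0.    -0.   ] rows 9.355133260053904 0.13761318339738315
obs 1.15 [442.2  41.8 244.4] axes x [-0.  0. -1.] z [0.017 1.    0.   ] F [0.9 0.7 0.2] grip 46.2 q [-0.08  0.18  1.7   0.    1.26 -1.63]
```

```bash
python3 -m creep '[{"tx":4.0,"ty":-4.0,"tz":-36,"wx":-0.01,"wy":0,"wz":0,"gripper":0.0},{"tx":4.0,"ty":-4.0,"tz":-36,"wx":-0.01,"wy":0,"wz":0,"gripper":0.0},{"tx":4.0,"ty":-4.0,"tz":-36,"wx":-0.01,"wy":0,"wz":0,"gripper":0.0},{"tx":4.0,"ty":-4.0,"tz":-36,"wx":-0.01,"wy":0,"wz":0,"gripper":0.0},{"tx":4.0,"ty":-4.0,"tz":-36,"wx":-0.01,"wy":0,"wz":0,"gripper":0.0},{"tx":4.0,"ty":-4.0,"tz":-36,"wx":-0.01,"wy":0,"wz":0,"gripper":0.0},{"tx":4.0,"ty":-4.0,"tz":-36,"wx":-0.01,"wy":0,"wz":0,"gripper":0.0},{"tx":4.0,"ty":-4.0,"tz":-36,"wx":-0.01,"wy":0,"wz":0,"gripper":0.0}]'
python3 - <<'E'
from h import *
plan([479,-344,200],axes=down(np.pi/2))
c=cam('wrist'); save(c['frame'],'w1.png')
E
```

```text
time: 1.82
tool_pos: [472.7, -288.1, 207.3]
tcp_rot: [0.452, 1.57, 2.015]
contact_force: [0.6, 0.2, 0.3]
grip_width: 45.9
t [ 0.728 -0.67  -5.588] w [-0.007  0.    -0.   ] rows 1.3609893571717642 0.06011057207462313
obs 1.82 [ 472.7 -288.1  207.3] axes x [-0.  0. -1.] z [0.007 1.    0.   ] F [0.6 0.2 0.3] grip 45.9 q [-0.69  0.41  1.48  0.    1.26 -2.25]
```

View pics/w1.png

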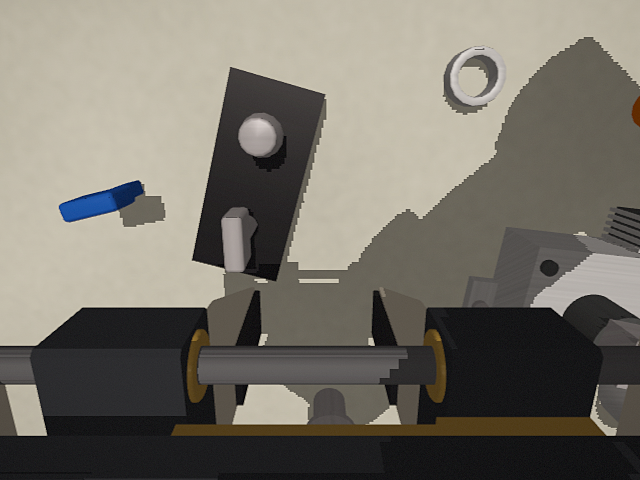

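Wrist view: the key's bow top is at about (235,245), the knob at (260,133) and the blue look-alike at (100,200). I'll enlarge it.

Run:
```python
from h import *
c=dict(np.load('wrist.npz')); crop(c,190,190,290,290,7,'w1c.png')
```

```text
(no output)
```

View pics/w1c.png

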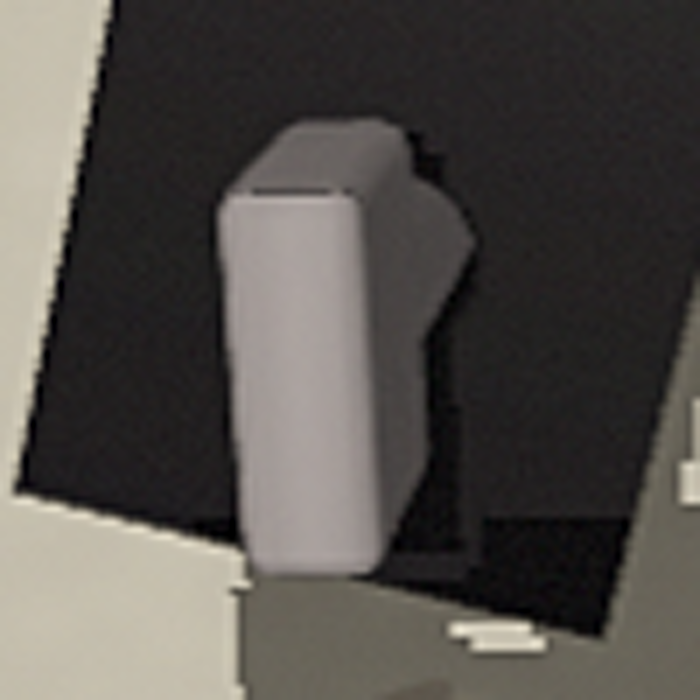

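Run:
```python
from h import *
c=dict(np.load('wrist.npz')); P=[px2w(c,190+x/7,190+y/7,z=94) for x,y in [(219,193),(361,193),(386,572),(246,572)]]
for p in P: print(p.round(1))
P=np.array(P); print(P.mean(0)); a=(P[0]+P[1]-P[2]-P[3]); print(np.arctan2(-a[1],-a[0]),np.linalg.norm(a)/2, [px2w(c,190+300/7,190+y/7) for y in (230,380,540)])
# rack corners
for x,y in [(14,492),(605,638)]: print(px2w(c,190+x/7,190+y/7,z=45))
m=P.mean(0)
plan([m[0],m[1],110],axes=down(np.pi/2+np.arctan2(-a[1],-a[0])))
```

```text
[ 460.  -350.8   94. ]
[ 460.1 -337.4   94. ]
[ 498.3 -337.2   94. ]
[ 498.2 -350.9   94. ]
[ 479.11506501 -344.06328839   94.        ]
0.0010031721956426133 38.210627985368674 [array([ 463.82026867, -343.53615068,   93.20372446]), array([ 478.45796087, -344.31470694,   94.10076032]), array([ 494.93030239, -345.43322594,   93.82986929])]
[ 506.94533086 -388.3222566    45.        ]
[ 525.49631158 -321.07039794   45.        ]
t [ 9.611 -0.691 -4.843] w [-0.012 -0.004 -0.   ] rows 2.58622977350732 0.10095739636604693
obs 1.87 [ 472.8 -295.2  205.9] axes x [-0.    -0.004 -1.   ] z [ 0.011  1.    -0.004] F [-1.  -5.7 -0.4] grip 45.7 q [-0.69  0.42  1.47 -0.    1.25 -2.25]
```

```bash
python3 -m creep '[{"tx":7.0,"ty":-0.7,"tz":-4.3,"wx":0,"wy":0,"wz":0,"gripper":0.0},{"tx":7.0,"ty":-0.7,"tz":-4.3,"wx":0,"wy":0,"wz":0,"gripper":0.0},{"tx":7.0,"ty":-0.7,"tz":-4.3,"wx":0,"wy":0,"wz":0,"gripper":0.0},{"tx":7.0,"ty":-0.7,"tz":-4.3,"wx":0,"wy":0,"wz":0,"gripper":0.0},{"tx":7.0,"ty":-0.7,"tz":-4.3,"wx":0,"wy":0,"wz":0,"gripper":0.0}]'
python3 - <<'E'
from h import *
plan([479,-344,59],axes=down(np.pi/2))
E
```

```text
time: 2.28
tool_pos: [480.0, -328.7, 138.5]
tcp_rot: [-1.323, 1.57, 0.241]
contact_force: [0.1, 0.2, 0.6]
grip_width: 45.9
t [ 7.95   0.096 -1.528] w [-0.007  0.     0.   ] rows 1.9414361669018045 0.0576264976024713
obs 2.28 [ 480.  -328.7  138.5] axes x [ 0.  0. -1.] z [0.007 1.    0.   ] F [0.1 0.2 0.6] grip 45.9 q [-0.73  0.52  1.49  0.    1.13 -2.3 ]
```

```bash
python3 -m creep '[{"tx":1.5,"ty":0.1,"tz":-1.53,"wx":-0.007,"wy":0,"wz":0,"gripper":0.0},{"tx":5.0,"ty":0.1,"tz":-1.53,"wx":-0.007,"wy":0,"wz":0,"gripper":0.0},{"tx":7.95,"ty":0.1,"tz":-1.53,"wx":-0.007,"wy":0,"wz":0,"gripper":0.0},{"tx":7.95,"ty":0.1,"tz":-1.53,"wx":-0.007,"wy":0,"wz":0,"gripper":0.0}]'
python3 - <<'E'
from h import *
plan([479,-344,59],axes=down(np.pi/2))
E
```

```text
time: 2.62
tool_pos: [477.1, -341.7, 55.5]
tcp_rot: [0.771, 1.564, 2.342]
contact_force: [-1.3, 1.3, -0.2]
grip_width: 46.0
t [-0.352 -0.186 -0.233] w [ 0.001  0.005 -0.004] rows 0.11059198249539955 0.05074933993582923
obs 2.62 [ 477.1 -341.7   55.5] axes x [-0.004  0.005 -1.   ] z [-0.001  1.     0.005] F [-1.3  1.3 -0.2] grip 46.0 q [-0.75  0.64  1.55  0.    0.96 -2.32]
```

```bash
python3 -m creep '[{"tx":0,"ty":0,"tz":0,"wx":0,"wy":0,"wz":0,"gripper":0.0},{"tx":0,"ty":0,"tz":0,"wx":0,"wy":0,"wz":0,"gripper":0.0}]'
python3 - <<'E'
from h import *
plan([479,-344,59],axes=down(np.pi/2))
E
```

```text
time: 2.78
tool_pos: [480.2, -344.8, 61.3]
tcp_rot: [-2.292, 1.566, -0.721]
contact_force: [-0.0, -0.6, 0.6]
grip_width: 46.0
t [0.229 0.122 0.08 ] w [ 0.001 -0.003  0.003] rows 0.0651793403987824 0.03586722825138311
obs 2.78 [ 480.2 -344.8   61.3] axes x [ 0.003 -0.003 -1.   ] z [-0.001  1.    -0.003] F [-0.  -0.6  0.6] grip 46.0 q [-0.75  0.63  1.54  0.    0.97 -2.32]
```

```bash
python3 -m creep '[{"tx":0,"ty":0,"tz":0,"wx":0,"wy":0,"wz":0,"gripper":1},{"tx":0,"ty":0,"tz":0,"wx":0,"wy":0,"wz":0,"gripper":1},{"tx":0,"ty":0,"tz":0,"wx":0,"wy":0,"wz":0,"gripper":1},{"tx":0,"ty":0,"tz":0,"wx":0,"wy":0,"wz":0,"gripper":1},{"tx":0,"ty":0,"tz":0,"wx":0,"wy":0,"wz":0,"gripper":1},{"tx":0,"ty":0,"tz":0,"wx":0,"wy":0,"wz":0,"gripper":1},{"tx":0,"ty":0,"tz":0,"wx":0,"wy":0,"wz":0,"gripper":1},{"tx":0,"ty":0,"tz":0,"wx":0,"wy":0,"wz":0,"gripper":1}]'
python3 - <<'E'
from h import *
plan([479,-344,220],axes=down(np.pi/2))
E
```

```text
time: 3.45
tool_pos: [478.8, -344.4, 58.6]
tcp_rot: [-1.815, 1.57, -0.245]
contact_force: [-0.4, 1.0, 3.7]
grip_width: 14.4
t [-16.139  -0.023   0.037] w [-0. -0.  0.] rows 3.870202030561135 0.003311492247238078
obs 3.45 [ 478.8 -344.4   58.6] axes x [ 0. -0. -1.] z [ 0.  1. -0.] F [-0.4  1.   3.7] grip 14.4 q [-0.75  0.63  1.54  0.    0.96 -2.32]
```

```bash
python3 -m creep '[{"tx":-3,"ty":0,"tz":0,"wx":0,"wy":0,"wz":0,"gripper":1},{"tx":-7,"ty":0,"tz":0,"wx":0,"wy":0,"wz":0,"gripper":1},{"tx":-11,"ty":0,"tz":0,"wx":0,"wy":0,"wz":0,"gripper":1},{"tx":-15,"ty":0,"tz":0,"wx":0,"wy":0,"wz":0,"gripper":1},{"tx":-15.5,"ty":-1,"tz":3,"wx":0.05,"wy":0,"wz":0,"gripper":1},{"tx":-15.5,"ty":-2,"tz":7,"wx":0.1,"wy":0,"wz":0,"gripper":1},{"tx":-15.5,"ty":-3,"tz":11,"wx":0.15,"wy":0,"wz":0,"gripper":1},{"tx":-15.5,"ty":-4,"tz":15,"wx":0.2,"wy":0,"wz":0,"gripper":1}]'
python3 - <<'E'
from h import *
plan([553.5,-71,210],axes=down(np.pi/2-.204))
E
```

```text
time: 4.12
tool_pos: [518.5, -193.0, 213.1]
tcp_rot: [0.83, 1.57, 2.197]
contact_force: [1.3, -0.5, -1.9]
grip_width: 13.8
t [ 0.31  -0.951 12.651] w [-0.  0. -0.] rows 3.04339620582245 0.0032147995936151765
obs 4.12 [ 518.5 -193.   213.1] axes x [-0.  0. -1.] z [0.203 0.979 0.   ] F [ 1.3 -0.5 -1.9] grip 13.8 q [-0.49  0.4   1.47  0.    1.27 -1.86]
```

```bash
python3 -m creep '[{"tx":-1,"ty":-3,"tz":3,"wx":0,"wy":0,"wz":0,"gripper":1},{"tx":-1.5,"ty":-6,"tz":6,"wx":0,"wy":0,"wz":0,"gripper":1},{"tx":-1.5,"ty":-8,"tz":9,"wx":0,"wy":0,"wz":0,"gripper":1},{"tx":-1.5,"ty":-9.5,"tz":11,"wx":0,"wy":0,"wz":0,"gripper":1},{"tx":-1.5,"ty":-9.5,"tz":11,"wx":0,"wy":0,"wz":0,"gripper":1},{"tx":-1.5,"ty":-9.5,"tz":11,"wx":0,"wy":0,"wz":0,"gripper":1},{"tx":-1.5,"ty":-9.5,"tz":11,"wx":0,"wy":0,"wz":0,"gripper":1},{"tx":-1.5,"ty":-9.5,"tz":11,"wx":0,"wy":0,"wz":0,"gripper":1}]'
python3 - <<'E'
from h import *
c=cam('wrist');save(c['frame'],'w2.png')
plan([553.5,-71,210],axes=down(np.pi/2-.204))
E
```

```text
time: 4.78
tool_pos: [632.9, -106.4, 228.1]
tcp_rot: [1.786, 1.57, -3.127]
contact_force: [-0.6, -0.1, -1.9]
grip_width: 13.8
t [1.835 8.494 1.893] w [ 0.002 -0.    -0.   ] rows 2.132817475158995 0.01836881681270503
obs 4.83 [ 632.9 -106.6  228.3] axes x [-0. -0. -1.] z [ 0.2   0.98 -0.  ] F [-0.2 -0.5 -1.5] grip 13.8 q [-0.29  0.56  1.16 -0.    1.42 -1.66]
```

View pics/w2.png

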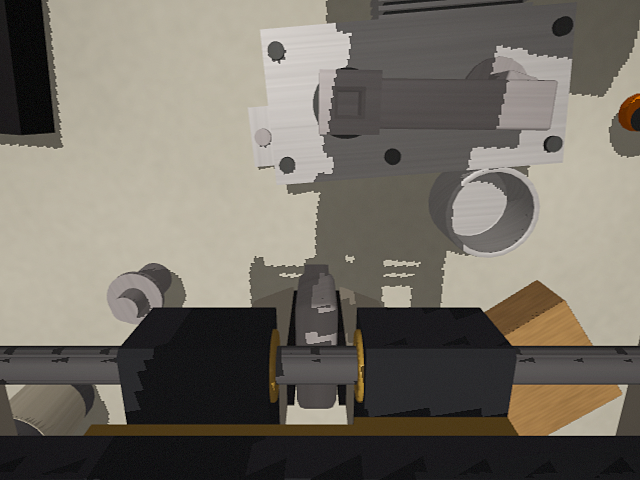

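The hub is at about (350,102) with the socket at its centre. The arm runs right to (555,105), and the key foot is at (316,268).

Run:
```python
from h import *
c=dict(np.load('wrist.npz')); crop(c,300,55,400,155,7,'w2a.png');crop(c,280,250,360,350,6,'w2b.png');crop(c,440,40,600,140,5,'w2c.png')
```

```text
(no output)
```

View pics/w2a.png

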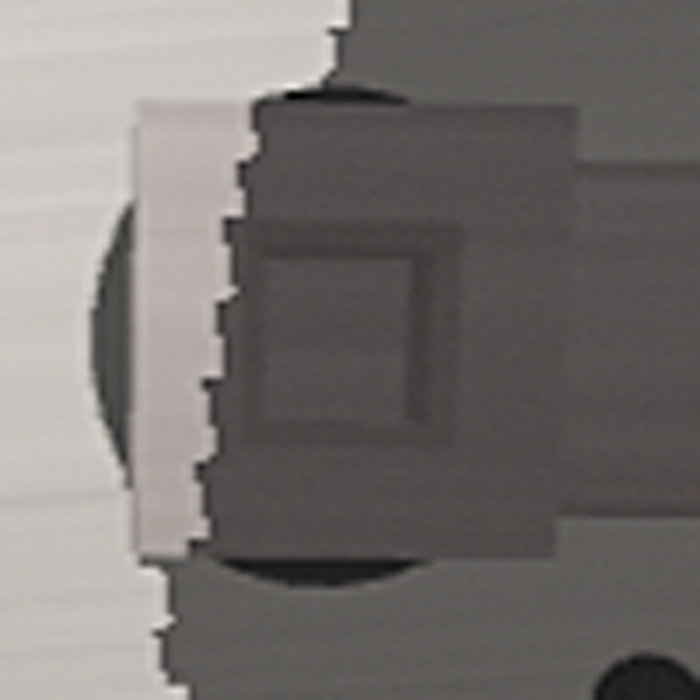

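View pics/w2b.png

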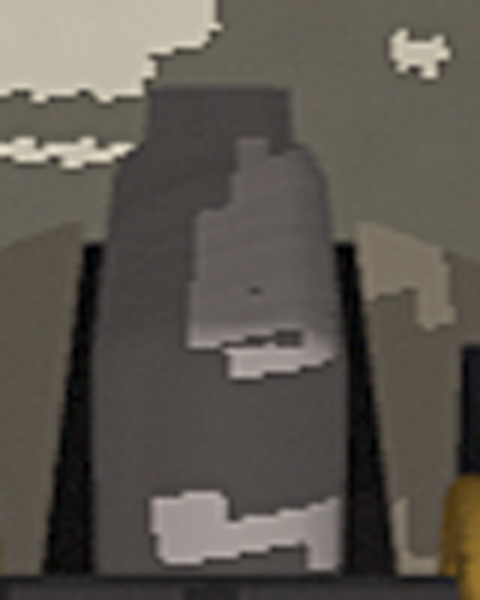

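View pics/w2c.png

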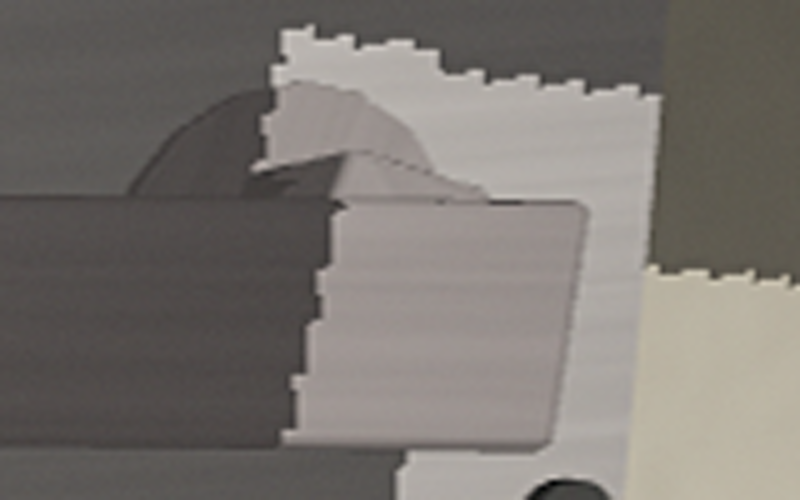

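Run:
```python
from h import *
c=dict(np.load('wrist.npz')); 
Q=lambda x,y,u0,v0,k,z:px2w(c,u0+x/k-.5,v0+y/k-.5,z=z)
for n,x,y in [('tl',137,102),('tr',577,105),('br',555,557),('bl',133,557),('s tl',240,222),('s tr',462,225),('s br',452,443),('s bl?',238,443),('in tl',262,258),('in tr',415,258),('in br',407,425)]:
    print(n,Q(x,y,300,55,7,128).round(1))
print('depth',px2w(c,300+340/7,55+150/7),px2w(c,300+500/7,55+350/7))
for n,x,y in [('arm top root',580,165),('arm bot root',560,515)]: print(n,Q(x,y,300,55,7,111).round(1))
for n,x,y in [('atip t',585,203),('atip b',550,445)]: print(n,Q(x,y,440,40,5,111).round(1))
print('foot',[px2w(c,280+x/6-.5,250+92/6-.5,z=180).round(1) for x in (148,290)])
print('depth foot', [px2w(c,280+x/6,250+y/6).round(1) for x,y in((215,95),(215,110),(215,140),(150,160),(215,200))])
print('lug',Q(487,192,440,40,5,66))
```

```text
tl [532.9 -84.6 128. ]
tr [540.3 -49.6 128. ]
br [575.2 -57.  128. ]
bl [568. -92. 128.]
s tl [543.6 -78.1 128. ]
s tr [547.5 -60.3 128. ]
s br [564.3 -64.  128. ]
s bl? [560.7 -81.5 128. ]
in tl [546.7 -76.8 128. ]
in tr [549.2 -64.5 128. ]
in br [562.1 -67.4 128. ]
depth [540.08877692 -68.77521405 127.30770025] [558.0925574  -58.57605646 127.99042071]
arm top root [544.1 -47.4 111. ]
arm bot root [572.9 -53.7 111. ]
atip t [566.5  56.5 111. ]
atip b [594.6  51.1 111. ]
foot [array([ 628.7, -112.1,  180. ]), array([ 631.1, -100.1,  180. ])]
depth foot [array([ 628.3, -105.9,  185.9]), array([ 628.6, -105.9,  188.7]), array([ 614.3, -102.9,  233. ]), array([ 614. , -107.1,  235.1]), array([ 614.5, -103. ,  242.5])]
lug [563.99258721  67.08210037  66.        ]
```

```bash
python3 -m creep '[{"tx":0,"ty":4,"tz":1,"wx":0.005,"wy":0,"wz":0,"gripper":1},{"tx":1,"ty":7,"tz":1.9,"wx":0.005,"wy":0,"wz":0,"gripper":1},{"tx":3,"ty":8.5,"tz":1.95,"wx":0.005,"wy":0,"wz":0,"gripper":1},{"tx":4,"ty":8.5,"tz":1.95,"wx":0.005,"wy":0,"wz":0,"gripper":1},{"tx":4,"ty":8.5,"tz":1.95,"wx":0.005,"wy":0,"wz":0,"gripper":1},{"tx":4,"ty":8.5,"tz":1.95,"wx":0.005,"wy":0,"wz":0,"gripper":1},{"tx":4,"ty":8.5,"tz":1.95,"wx":0.005,"wy":0,"wz":0,"gripper":1},{"tx":4,"ty":8.5,"tz":1.95,"wx":0.005,"wy":0,"wz":0,"gripper":1}]'
python3 - <<'E'
from h import *
plan([553.4,-70.5,153],axes=down(np.pi/2-.208))
c=cam('scene'); crop(c,260,170,400,300,5,'s2.png')
c=cam('top'); crop(c,290,190,370,260,8,'t2.png')
E
```

```text
time: 5.5
tool_pos: [555.5, -70.2, 189.1]
tcp_rot: [-1.593, 1.569, -0.229]
contact_force: [-0.3, -0.5, -0.9]
grip_width: 14.0
t [ 3.613  0.212 -0.071] w [ 0.002 -0.     0.002] rows 0.8681368163903639 0.024416100672571238
obs 5.5 [555.5 -70.2 189.1] axes x [ 0.002 -0.    -1.   ] z [ 0.204  0.979 -0.   ] F [-0.3 -0.5 -0.9] grip 14.0 q [-0.26  0.44  1.49  0.    1.22 -1.63]
```

View pics/s2.png

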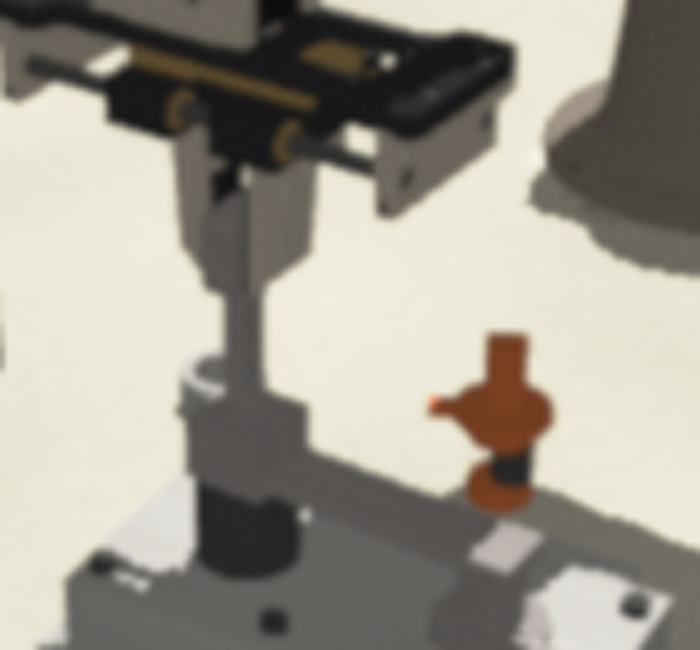

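```bash
python3 -m creep '[{"tx":0.3,"ty":0.15,"tz":-0.07,"wx":0.002,"wy":0,"wz":0,"gripper":1},{"tx":0.6,"ty":0.15,"tz":-0.07,"wx":0.002,"wy":0,"wz":0,"gripper":1},{"tx":0.9,"ty":0.15,"tz":-0.07,"wx":0.002,"wy":0,"wz":0,"gripper":1},{"tx":1.2,"ty":0.15,"tz":-0.07,"wx":0.002,"wy":0,"wz":0,"gripper":1},{"tx":1.5,"ty":0.15,"tz":-0.07,"wx":0.002,"wy":0,"wz":0,"gripper":1},{"tx":1.8,"ty":0.15,"tz":-0.07,"wx":0.002,"wy":0,"wz":0,"gripper":1},{"tx":1.8,"ty":0.15,"tz":-0.07,"wx":0.002,"wy":0,"wz":0,"gripper":1}]'
python3 - <<'E'
from h import *
plan([553.4,-70.5,152],axes=down(np.pi/2-.208))
E
```

```text
time: 6.18
tool_pos: [552.3, -69.7, 169.5]
tcp_rot: [1.434, 1.569, 2.798]
contact_force: [-0.3, 0.3, -0.7]
grip_width: 13.7
t [ 1.748 -0.127 -0.058] w [ 0.001  0.    -0.001] rows 0.42056791846143177 0.012335222672397263
obs 6.18 [552.3 -69.7 169.5] axes x [-0.001  0.    -1.   ] z [0.206 0.979 0.   ] F [-0.3  0.3 -0.7] grip 13.7 q [-0.26  0.45  1.52  0.    1.17 -1.63]
```

```bash
python3 -m creep '[{"tx":0.3,"ty":-0.04,"tz":-0.05,"wx":0.002,"wy":0,"wz":0,"gripper":1},{"tx":0.6,"ty":-0.04,"tz":-0.05,"wx":0.002,"wy":0,"wz":0,"gripper":1},{"tx":0.9,"ty":-0.04,"tz":-0.05,"wx":0.002,"wy":0,"wz":0,"gripper":1},{"tx":1.2,"ty":-0.04,"tz":-0.05,"wx":0.002,"wy":0,"wz":0,"gripper":1},{"tx":1.2,"ty":-0.04,"tz":-0.05,"wx":0.002,"wy":0,"wz":0,"gripper":1},{"tx":1.2,"ty":-0.04,"tz":-0.05,"wx":0.002,"wy":0,"wz":0,"gripper":1}]'
python3 - <<'E'
from h import *
plan([553.4,-70.5,152],axes=down(np.pi/2-.208))
E
```

```text
time: 6.68
tool_pos: [552.8, -70.3, 158.1]
tcp_rot: [1.307, 1.57, 2.668]
contact_force: [-0.4, -0.3, -1.4]
grip_width: 13.8
t [ 0.606 -0.059 -0.004] w [-0.001  0.    -0.   ] rows 0.14592831403412146 0.010459444919878911
obs 6.68 [552.8 -70.3 158.1] axes x [-0.  0. -1.] z [0.208 0.978 0.   ] F [-0.4 -0.3 -1.4] grip 13.8 q [-0.26  0.46  1.54  0.    1.14 -1.63]
```

```bash
python3 -m creep '[{"tx":0.2,"ty":-0.03,"tz":0,"wx":0,"wy":0,"wz":0,"gripper":1},{"tx":0.4,"ty":-0.03,"tz":0,"wx":0,"wy":0,"wz":0,"gripper":1},{"tx":0.6,"ty":-0.03,"tz":0,"wx":0,"wy":0,"wz":0,"gripper":1},{"tx":0.7,"ty":-0.03,"tz":0,"wx":0,"wy":0,"wz":0,"gripper":1},{"tx":0.7,"ty":-0.03,"tz":0,"wx":0,"wy":0,"wz":0,"gripper":1},{"tx":0.7,"ty":-0.03,"tz":0,"wx":0,"wy":0,"wz":0,"gripper":1}]'
python3 - <<'E'
from h import *
plan([553.4,-70.5,152],axes=down(np.pi/2-.208))
E
```

```text
time: 7.18
tool_pos: [553.4, -70.5, 152.5]
tcp_rot: [-1.581, 1.569, -0.22]
contact_force: [-3.6, -0.6, 7.3]
grip_width: 13.8
t [ 0.053  0.002 -0.005] w [-0.001 -0.     0.001] rows 0.012744447107444956 0.01368908598367941
obs 7.18 [553.4 -70.5 152.5] axes x [ 0.001 -0.    -1.   ] z [ 0.208  0.978 -0.   ] F [-3.6 -0.6  7.3] grip 13.8 q [-0.26  0.47  1.54  0.    1.13 -1.63]
```

```bash
python3 -m creep '[{"tx":0.05,"ty":0,"tz":0,"wx":0.1,"wy":0,"wz":0,"gripper":1},{"tx":0.05,"ty":0,"tz":0,"wx":0.2,"wy":0,"wz":0,"gripper":1},{"tx":0.05,"ty":0,"tz":0,"wx":0.3,"wy":0,"wz":0,"gripper":1},{"tx":0.05,"ty":0,"tz":0,"wx":0.4,"wy":0,"wz":0,"gripper":1},{"tx":0.05,"ty":0,"tz":0,"wx":0.5,"wy":0,"wz":0,"gripper":1},{"tx":0.05,"ty":0,"tz":0,"wx":0.6,"wy":0,"wz":0,"gripper":1},{"tx":0.05,"ty":0,"tz":0,"wx":0.7,"wy":0,"wz":0,"gripper":1},{"tx":0.05,"ty":0,"tz":0,"wx":0.8,"wy":0,"wz":0,"gripper":1}]'
python3 - <<'E'
from h import *
plan([553.4,-70.5,152],axes=down(np.pi/2-.208-1.72)); print(get_obs()['moment'])
E
```

```text
time: 7.85
tool_pos: [553.5, -69.5, 152.5]
tcp_rot: [0.052, 1.569, 0.609]
contact_force: [-2.0, 3.4, 10.8]
grip_width: 13.9
t [ 0.047 -0.082 -0.062] w [ 0.914  0.002 -0.001] rows 0.027105076573403965 7.3164993940623555
obs 7.85 [553.5 -69.5 152.5] axes x [ 0.002  0.001 -1.   ] z [0.849 0.529 0.002] F [-2.   3.4 10.8] grip 13.9 q [-0.26  0.47  1.54  0.    1.13 -0.82]
[0.87470056 0.64353571 0.17046549]
```

```bash
python3 -m creep '[{"tx":0,"ty":-0.05,"tz":-0.05,"wx":0.1,"wy":0,"wz":0,"gripper":1},{"tx":0,"ty":-0.05,"tz":-0.05,"wx":0.2,"wy":0,"wz":0,"gripper":1},{"tx":0,"ty":-0.05,"tz":-0.05,"wx":0.3,"wy":0,"wz":0,"gripper":1},{"tx":0,"ty":-0.05,"tz":-0.05,"wx":0.4,"wy":0,"wz":0,"gripper":1},{"tx":0,"ty":-0.05,"tz":-0.05,"wx":0.5,"wy":0,"wz":0,"gripper":1},{"tx":0,"ty":-0.05,"tz":-0.05,"wx":0.6,"wy":0,"wz":0,"gripper":1},{"tx":0,"ty":-0.05,"tz":-0.05,"wx":0.7,"wy":0,"wz":0,"gripper":1},{"tx":0,"ty":-0.05,"tz":-0.05,"wx":0.8,"wy":0,"wz":0,"gripper":1}]'
python3 - <<'E'
from h import *
plan([553.4,-70.5,152],axes=down(np.pi/2-.208-1.72)); print(get_obs()['moment'])
c=cam('top'); crop(c,250,160,380,275,6,'t3.png')
c=cam('wrist'); save(c['frame'],'w3.png')
E
```

```text
time: 8.52
tool_pos: [554.4, -69.5, 152.5]
tcp_rot: [0.704, 1.566, 0.461]
contact_force: [1.0, 6.8, 8.5]
grip_width: 13.7
t [ 0.053 -0.117 -0.077] w [ 0.114  0.003 -0.003] rows 0.03588618942683785 0.9159465801033125
obs 8.52 [554.4 -69.5 152.5] axes x [ 0.004  0.002 -1.   ] z [ 0.971 -0.24   0.004] F [1.  6.8 8.5] grip 13.7 q [-0.26  0.47  1.54  0.    1.13 -0.02]
[ 1.3586006  -0.07563769  0.17852678]
```

View pics/t3.png

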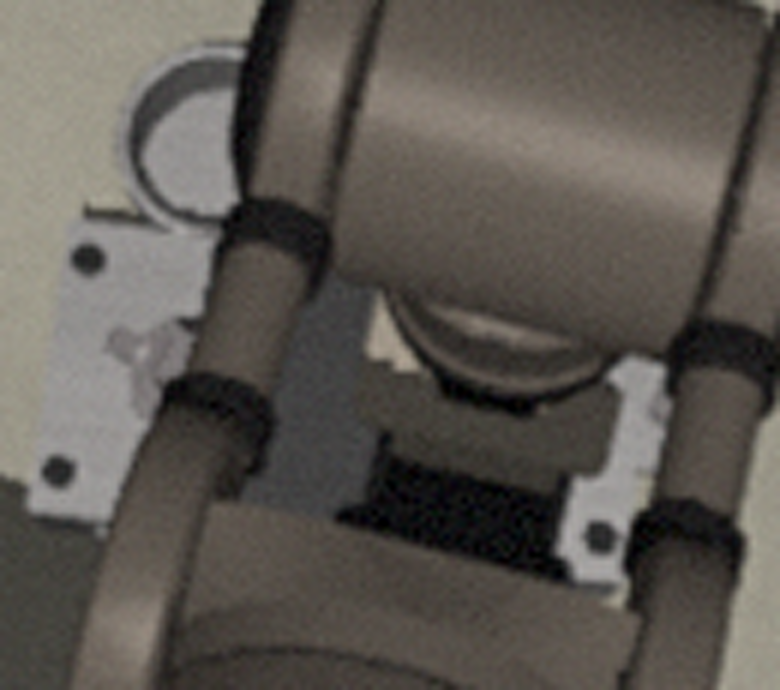

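View pics/w3.png

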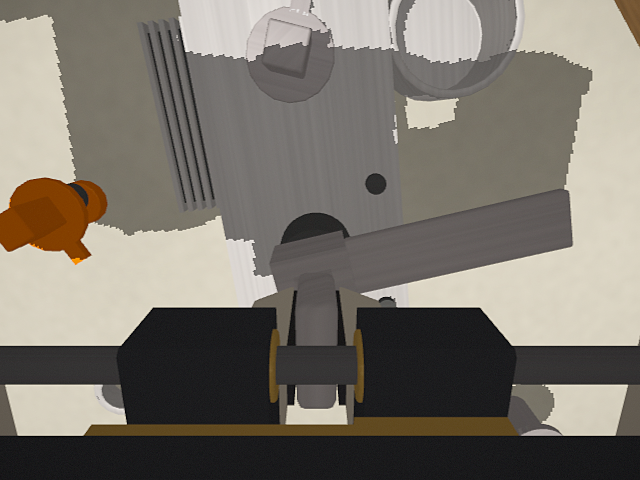

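The arm has swung off the cartridge; it trails the key by the play, and needs a little more turn.

```bash
python3 -m creep '[{"tx":0,"ty":-0.05,"tz":-0.05,"wx":0.06,"wy":0,"wz":0,"gripper":1},{"tx":0,"ty":-0.05,"tz":-0.05,"wx":0.12,"wy":0,"wz":0,"gripper":1},{"tx":0,"ty":-0.05,"tz":-0.05,"wx":0.12,"wy":0,"wz":0,"gripper":1},{"tx":0,"ty":-0.05,"tz":-0.05,"wx":0.12,"wy":0,"wz":0,"gripper":1}]'
python3 - <<'E'
from h import *
plan([553.4,-70.5,152],axes=down(np.pi/2-.208-1.72)); print(get_obs()['moment'])
c=cam('wrist'); crop(c,180,100,620,340,1.8,'w4.png')
E
```

```text
time: 8.95
tool_pos: [554.4, -69.7, 152.5]
tcp_rot: [0.781, 1.565, 0.423]
contact_force: [2.9, 7.7, 7.2]
grip_width: 14.2
t [ 0.053 -0.108 -0.065] w [-0.001  0.004 -0.004] rows 0.03275834139347372 0.04938742531661388
obs 8.95 [554.4 -69.7 152.5] axes x [ 0.006  0.002 -1.   ] z [ 0.936 -0.351  0.004] F [2.9 7.7 7.2] grip 14.2 q [-0.26  0.47  1.54  0.    1.13  0.09]
[ 1.49190885 -0.45642057  0.07028358]
```

View pics/w4.png

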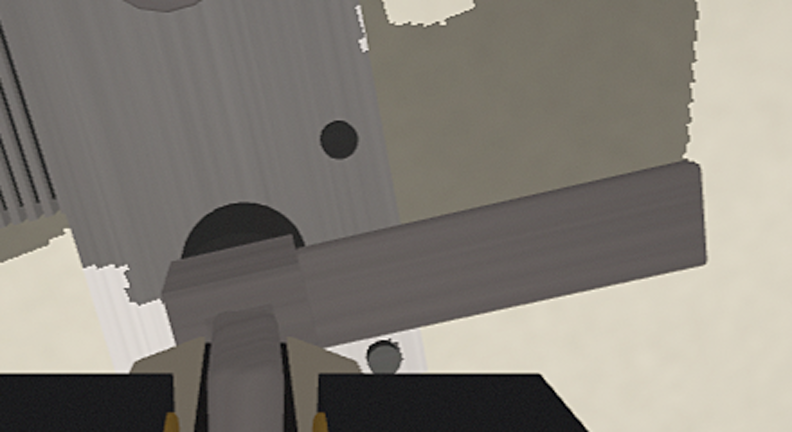

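Run:
```python
from h import *
c=dict(np.load('wrist.npz'))
for (a,b) in [((310,246),(688,161)),((325,347),(706,264))]:
    p,q=[px2w(c,180+x/1.8,100+y/1.8,z=111) for x,y in (a,b)]; d=q-p; print(p.round(1),q.round(1),'keeper',-(np.arctan2(d[1],d[0])-np.pi/2)-.122)
```

```text
[578.2 -57.4 111. ] [679.9 -70.5 111. ] keeper 1.5776433762255926
[572.4 -87.2 111. ] [ 679.  -100.8  111. ] keeper 1.5760800043313883
```

```bash
python3 -m creep '[{"tx":0,"ty":-0.03,"tz":-0.03,"wx":0.05,"wy":0,"wz":0,"gripper":1},{"tx":0.05,"ty":-0.03,"tz":-0.03,"wx":0.05,"wy":0,"wz":0,"gripper":1},{"tx":0.05,"ty":-0.03,"tz":-0.03,"wx":0.05,"wy":0,"wz":0,"gripper":1}]'
python3 - <<'E'
from h import *
plan([553.4,-70.5,152],axes=down(np.pi/2-.208-1.72)); print(get_obs()['moment'])
E
python3 -m creep '[{"tx":0,"ty":0,"tz":0,"wx":0,"wy":0,"wz":0,"gripper":0.4},{"tx":0,"ty":0,"tz":0,"wx":0,"wy":0,"wz":0,"gripper":0.4},{"tx":0,"ty":0,"tz":0,"wx":0,"wy":0,"wz":0,"gripper":0.4},{"tx":-2,"ty":0,"tz":0,"wx":0,"wy":0,"wz":0,"gripper":0.4},{"tx":-6,"ty":0,"tz":0,"wx":0,"wy":0,"wz":0,"gripper":0.3},{"tx":-8,"ty":0,"tz":0,"wx":0,"wy":0,"wz":0,"gripper":0.2},{"tx":-9,"ty":0,"tz":0,"wx":0,"wy":0,"wz":0,"gripper":0.2},{"tx":-9,"ty":0,"tz":0,"wx":0,"wy":0,"wz":0,"gripper":0.2}]'
python3 - <<'E'
from h import *
plan([567.6,37.2,240],axes=down(-.3)); 
c=cam('wrist'); save(c['frame'],'w5.png')
E
```

```text
time: 9.25
tool_pos: [554.4, -69.8, 152.5]
tcp_rot: [0.762, 1.564, 0.353]
contact_force: [3.8, 6.7, 9.7]
grip_width: 14.0
t [ 0.05  -0.102 -0.066] w [-0.051  0.005 -0.005] rows 0.03143622468649991 0.41361681431496217
obs 9.25 [554.4 -69.8 152.5] axes x [ 0.007  0.002 -1.   ] z [ 0.918 -0.397  0.005] F [3.8 6.7 9.7] grip 14.0 q [-0.26  0.47  1.54  0.    1.12  0.14]
[ 1.69860884 -0.43112232  0.14106393]
time: 9.92
tool_pos: [552.9, -72.2, 242.2]
tcp_rot: [0.112, 1.567, -0.297]
contact_force: [0.6, 0.2, -0.3]
grip_width: 36.6
t [ 0.214 10.618 -2.999] w [-0.109  0.004 -0.   ] rows 2.6464184171923057 0.8699500322011323
obs 9.92 [552.9 -72.2 242.2] axes x [ 0.004 -0.001 -1.   ] z [ 0.918 -0.397  0.004] F [ 0.6  0.2 -0.3] grip 36.6 q [-0.27  0.39  1.41 -0.    1.34  0.14]
```

View pics/w5.png

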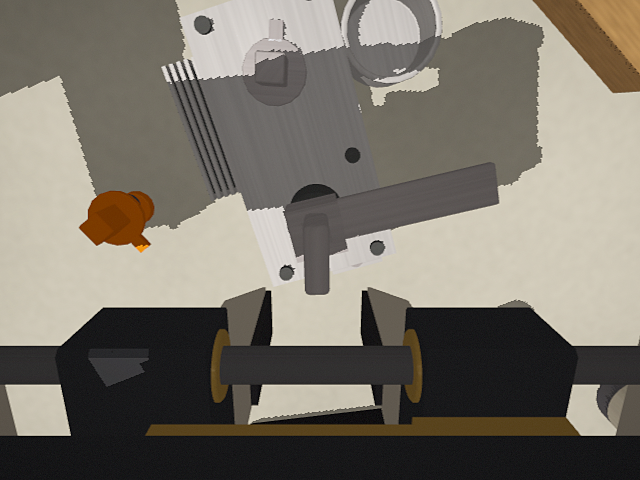

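The key stands in the socket at (316,250) with the arm clear. The cartridge head is at (270,68) and the lug at (276,27).

Run:
```python
from h import *
c=dict(np.load('wrist.npz')); crop(c,225,0,325,115,6,'w5a.png'); crop(c,260,140,520,310,3,'w5b.png')
```

```text
(no output)
```

View pics/w5a.png

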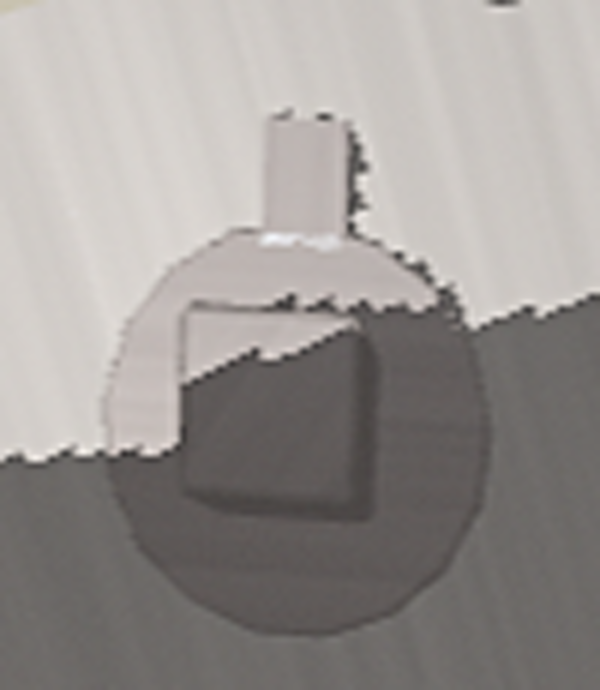

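View pics/w5b.png

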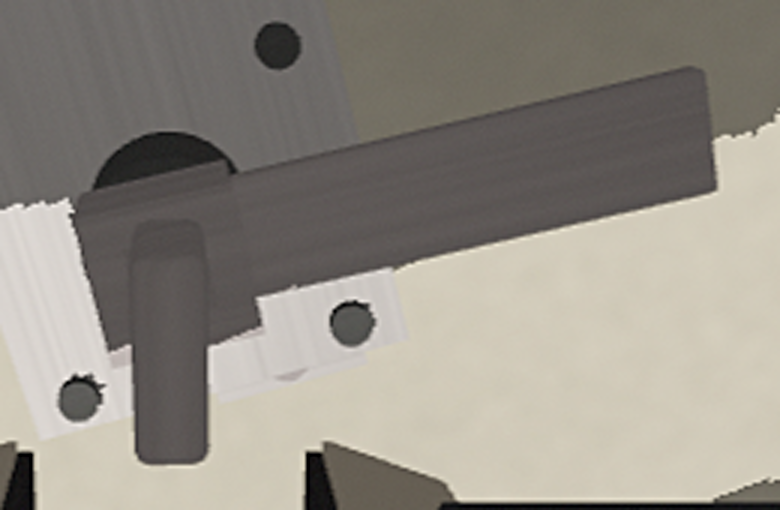

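Run:
```python
from h import *
c=dict(np.load('wrist.npz')); 
def F(L,z,k=6,u0=225,v0=0):
    return np.array([px2w(c,u0+x/k-.5,v0+y/k-.5,z=z) for x,y in L])
H=F([(181,302),(354,308),(353,497),(183,493)],100); print(H.round(1),H.mean(0))
for i in range(4):
    d=H[(i+1)%4]-H[i]; print(np.linalg.norm(d),np.arctan2(d[1],d[0]))
fl=F([(104,420),(490,425),(300,635),(252,228)],66); print('flange',fl.round(1), (fl[0]+fl[1])/2)
L=F([(265,118),(345,118),(345,235),(263,235)],66); print(L.round(1)); t=(L[0]+L[1])/2;b=(L[2]+L[3])/2; d=t-b; print('lug',t,np.arctan2(d[1],d[0]))
A=F([(240,175),(690,68)],111,3,260,140); d=A[1]-A[0]; print('keeper',np.pi/2-np.arctan2(d[1],d[0])-.122)
A=F([(265,297),(716,190)],111,3,260,140); d=A[1]-A[0]; print('keeper',np.pi/2-np.arctan2(d[1],d[0])-.122)
from numpy import array
m=(H.mean(0)+0)
print('dir lug from head', np.arctan2(*(t-H.mean(0))[[1,0]]))
```

```text
[[563.4  51.4 100. ]
 [580.4  43.4 100. ]
 [572.3  25.9 100. ]
 [555.1  33.8 100. ]] [567.79556939  38.60394183 100.        ]
18.820056756674685 -0.4401372740488037
19.329246654512968 -2.0076986269633825
18.871981232739717 2.7109936951738742
19.509153065868425 1.1312466486513246
flange [[546.7  49.   66. ]
 [589.9  29.7  66. ]
 [558.1  16.7  66. ]
 [572.5  61.2  66. ]] [568.28480794  39.3343383   66.        ]
[[579.1  71.4  66. ]
 [587.8  67.6  66. ]
 [582.5  56.1  66. ]
 [573.4  60.   66. ]]
lug [583.43691544  69.50418872  66.        ] 1.1245766015916032
keeper 1.6210289698880742
keeper 1.6149892966857569
dir lug from head 1.1022102750032157
```

```bash
python3 -m creep '[{"tx":0,"ty":4,"tz":-1,"wx":0,"wy":0,"wz":0,"gripper":0.1},{"tx":0,"ty":8,"tz":-2,"wx":0,"wy":0,"wz":0,"gripper":0.1},{"tx":1,"ty":10,"tz":-2.9,"wx":0.03,"wy":0,"wz":0,"gripper":0.1},{"tx":4,"ty":10.7,"tz":-3,"wx":0.03,"wy":0,"wz":0,"gripper":0.1},{"tx":7,"ty":10.7,"tz":-3,"wx":0.03,"wy":0,"wz":0,"gripper":0.1},{"tx":10,"ty":10.7,"tz":-3,"wx":0.03,"wy":0,"wz":0,"gripper":0.1},{"tx":10,"ty":10.7,"tz":-3,"wx":0.03,"wy":0,"wz":0,"gripper":0.1},{"tx":10,"ty":10.7,"tz":-3,"wx":0.03,"wy":0,"wz":0,"gripper":0.1}]'
python3 - <<'E'
from h import *
plan([568,38.8,71],axes=down(1.13-np.pi/2)); 
c=cam('wrist'); save(c['frame'],'w6.png')
E
```

```text
time: 10.63
tool_pos: [565.2, 38.5, 137.7]
tcp_rot: [-2.774, 1.564, 3.071]
contact_force: [1.1, -0.2, 0.2]
grip_width: 41.1
t [6.671 0.16  0.28 ] w [ 0.002 -0.006  0.002] rows 1.6015749097416911 0.05585328892011348
obs 10.63 [565.2  38.5 137.7] axes x [-0.007  0.    -1.   ] z [ 0.905 -0.425 -0.006] F [ 1.1 -0.2  0.2] grip 41.1 q [-0.07  0.5   1.53  0.    1.12  0.37]
```

View pics/w6.png

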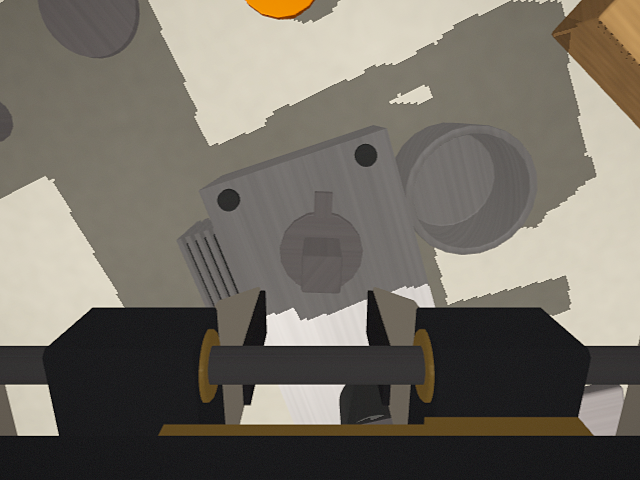

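```bash
python3 -m creep '[{"tx":1,"ty":0.16,"tz":0.25,"wx":0,"wy":0,"wz":0,"gripper":0.1},{"tx":3,"ty":0.16,"tz":0.25,"wx":0,"wy":0,"wz":0,"gripper":0.1},{"tx":5,"ty":0.16,"tz":0.25,"wx":0,"wy":0,"wz":0,"gripper":0.1},{"tx":6.3,"ty":0.16,"tz":0.25,"wx":0,"wy":0,"wz":0,"gripper":0.1},{"tx":6.3,"ty":0.16,"tz":0.25,"wx":0,"wy":0,"wz":0,"gripper":0.1},{"tx":6.3,"ty":0.16,"tz":0.25,"wx":0,"wy":0,"wz":0,"gripper":0.1},{"tx":6.3,"ty":0.16,"tz":0.25,"wx":0,"wy":0,"wz":0,"gripper":0.1}]'
python3 - <<'E'
from h import *
plan([568,38.8,71],axes=down(1.13-np.pi/2)); 
c=cam('scene'); crop(c,260,170,420,310,5,'s7.png')
E
```

```text
time: 11.27
tool_pos: [571.2, 38.7, 78.8]
tcp_rot: [0.412, 1.568, -0.026]
contact_force: [0.3, 0.3, -0.5]
grip_width: 41.5
t [ 0.78  -0.124 -0.296] w [ 0.002  0.003 -0.001] rows 0.2022117915652667 0.029045720045760812
obs 11.27 [571.2  38.7  78.8] axes x [ 0.003 -0.    -1.   ] z [ 0.905 -0.425  0.003] F [ 0.3  0.3 -0.5] grip 41.5 q [-0.07  0.58  1.58  0.    0.98  0.37]
```

View pics/s7.png

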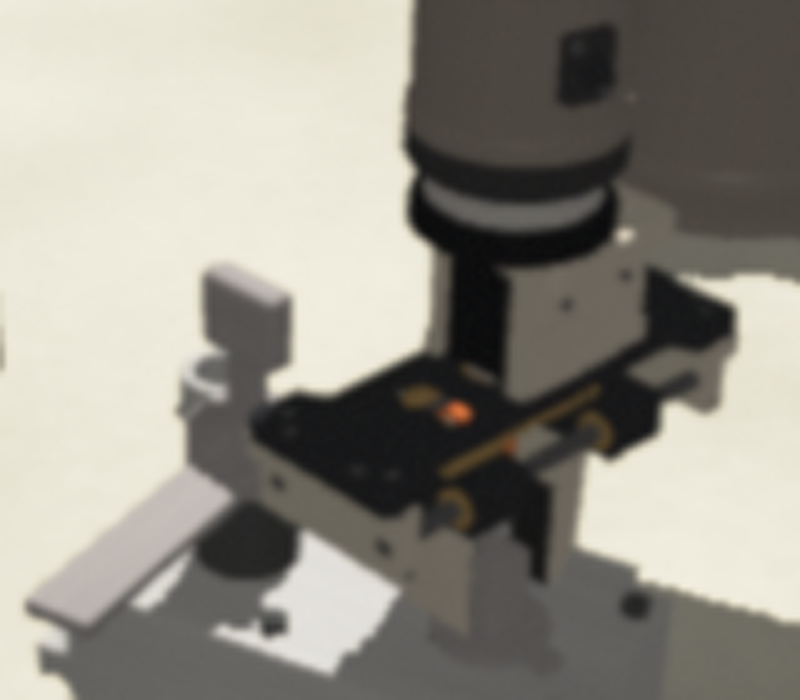

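```bash
python3 -m creep '[{"tx":0.4,"ty":-0.06,"tz":-0.2,"wx":0,"wy":0,"wz":0,"gripper":0.1},{"tx":0.75,"ty":-0.06,"tz":-0.2,"wx":0,"wy":0,"wz":0,"gripper":0.1},{"tx":0.75,"ty":-0.06,"tz":-0.2,"wx":0,"wy":0,"wz":0,"gripper":0.1},{"tx":0.75,"ty":-0.06,"tz":-0.2,"wx":0,"wy":0,"wz":0,"gripper":0.1}]'
python3 - <<'E'
from h import *
plan([568,38.8,71],axes=down(1.13-np.pi/2));
E
```

```text
time: 11.65
tool_pos: [567.8, 39.2, 69.7]
tcp_rot: [-3.089, 1.571, 2.756]
contact_force: [0.5, 0.2, 0.5]
grip_width: 41.5
t [-0.125 -0.026  0.033] w [ 0.002 -0.     0.   ] rows 0.031688297427114064 0.020055449278722413
obs 11.65 [567.8  39.2  69.7] axes x [-0.  0. -1.] z [ 0.905 -0.424 -0.   ] F [0.5 0.2 0.5] grip 41.5 q [-0.07  0.59  1.6   0.    0.96  0.37]
```

```bash
python3 -m creep '[{"tx":-0.1,"ty":0,"tz":0,"wx":0,"wy":0,"wz":0,"gripper":1},{"tx":-0.1,"ty":0,"tz":0,"wx":0,"wy":0,"wz":0,"gripper":1},{"tx":-0.1,"ty":0,"tz":0,"wx":0,"wy":0,"wz":0,"gripper":1},{"tx":-0.1,"ty":0,"tz":0,"wx":0,"wy":0,"wz":0,"gripper":1},{"tx":-0.1,"ty":0,"tz":0,"wx":0,"wy":0,"wz":0,"gripper":1},{"tx":-0.1,"ty":0,"tz":0,"wx":0,"wy":0,"wz":0,"gripper":1},{"tx":-0.1,"ty":0,"tz":0,"wx":0,"wy":0,"wz":0,"gripper":1},{"tx":-0.1,"ty":0,"tz":0,"wx":0,"wy":0,"wz":0,"gripper":1}]'
python3 - <<'E'
from h import *
plan([568,38.8,71],axes=down(1.13-np.pi/2));
E
```

```text
time: 12.32
tool_pos: [568.0, 39.1, 70.9]
tcp_rot: [0.529, 1.571, 0.09]
contact_force: [0.2, -0.2, 1.8]
grip_width: 20.3
t [-0.007 -0.03   0.013] w [ 0.002  0.    -0.   ] rows 0.008029340808399314 0.019623450149227253
obs 12.32 [568.   39.1  70.9] axes x [ 0.  0. -1.] z [ 0.905 -0.424  0.   ] F [ 0.2 -0.2  1.8] grip 20.3 q [-0.07  0.59  1.6   0.    0.96  0.37]
```

```bash
python3 -m creep '[{"tx":-1.5,"ty":0,"tz":0,"wx":0,"wy":0,"wz":0,"gripper":1},{"tx":-3,"ty":0,"tz":0,"wx":0,"wy":0,"wz":0,"gripper":1},{"tx":-5,"ty":0,"tz":0,"wx":0,"wy":0,"wz":0,"gripper":1},{"tx":-7,"ty":0,"tz":0,"wx":0,"wy":0,"wz":0,"gripper":1},{"tx":-9.5,"ty":0,"tz":0,"wx":0,"wy":0,"wz":0,"gripper":1},{"tx":-12,"ty":0,"tz":0,"wx":0,"wy":0,"wz":0,"gripper":1},{"tx":-13.5,"ty":0,"tz":0,"wx":0,"wy":0,"wz":0,"gripper":1},{"tx":-13.5,"ty":0,"tz":0,"wx":0,"wy":0,"wz":0,"gripper":1}]'
python3 - <<'E'
from h import *
plan([496.3,227.3,202],axes=down(1.777-np.pi/2)); 
c=cam('wrist'); save(c['frame'],'w8.png')
E
```

```text
time: 12.98
tool_pos: [569.4, 39.1, 208.9]
tcp_rot: [0.393, 1.565, -0.045]
contact_force: [0.6, -0.0, -2.5]
grip_width: 20.0
t [  0.641  13.937 -14.606] w [-0.645  0.006 -0.   ] rows 4.843819219078409 5.157739896066088
obs 12.98 [569.4  39.1 208.9] axes x [ 0.006 -0.    -1.   ] z [ 0.905 -0.424  0.005] F [ 0.6 -0.  -2.5] grip 20.0 q [-0.07  0.44  1.43  0.    1.27  0.37]
```

View pics/w8.png

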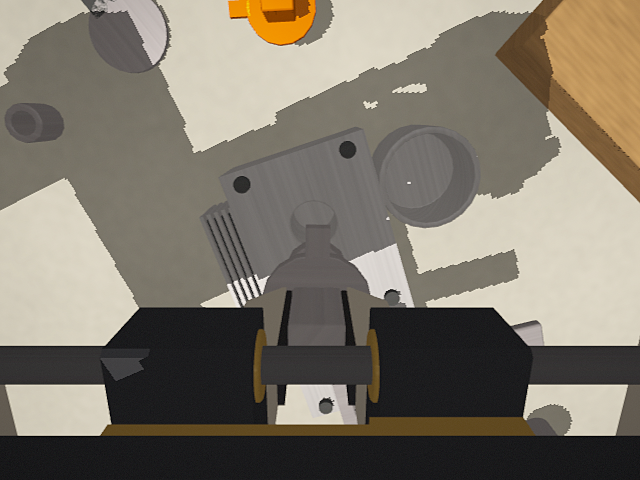

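```bash
python3 -m creep '[{"tx":0,"ty":2,"tz":-2,"wx":-0.1,"wy":0,"wz":0,"gripper":1},{"tx":0,"ty":4.5,"tz":-4.5,"wx":-0.2,"wy":0,"wz":0,"gripper":1},{"tx":0,"ty":7,"tz":-7,"wx":-0.3,"wy":0,"wz":0,"gripper":1},{"tx":0,"ty":9,"tz":-9.5,"wx":-0.4,"wy":0,"wz":0,"gripper":1},{"tx":0.3,"ty":11,"tz":-11.5,"wx":-0.5,"wy":0,"wz":0,"gripper":1},{"tx":0.3,"ty":12.5,"tz":-13,"wx":-0.58,"wy":0,"wz":0,"gripper":1},{"tx":0.3,"ty":13.3,"tz":-14.2,"wx":-0.64,"wy":0,"wz":0,"gripper":1},{"tx":0.3,"ty":13.7,"tz":-14.6,"wx":-0.64,"wy":0,"wz":0,"gripper":1}]'; python3 -m creep '[{"tx":0,"ty":0,"tz":0,"wx":0,"wy":0,"wz":0,"gripper":1},{"tx":0,"ty":0,"tz":0,"wx":0,"wy":0,"wz":0,"gripper":1},{"tx":0,"ty":0,"tz":0,"wx":0,"wy":0,"wz":0,"gripper":1}]'
python3 - <<'E'
from h import *
plan([496.3,227.3,192],axes=down(1.777-np.pi/2)); 
for n in ('wrist','scene','top'):
  c=cam(n); save(c['frame'],n+'9.png')
E
```

```text
time: 13.7
tool_pos: [491.5, 226.7, 200.5]
tcp_rot: [3.085, 1.566, -2.992]
contact_force: [-0.3, -0.7, -3.3]
grip_width: 19.7
time: 13.95
tool_pos: [494.2, 224.2, 202.2]
tcp_rot: [-2.639, 1.57, -2.439]
contact_force: [-0.8, -0.5, -4.3]
grip_width: 19.7
t [1.018 0.266 0.268] w [-0.007 -0.001  0.   ] rows 0.26040146171205975 0.05477429826947528
obs 13.95 [494.2 224.2 202.2] axes x [-0.001 -0.001 -1.   ] z [ 0.98   0.198 -0.001] F [-0.8 -0.5 -4.3] grip 19.7 q [ 0.28  0.4   1.51 -0.    1.23  0.09]
```

View pics/wrist9.png

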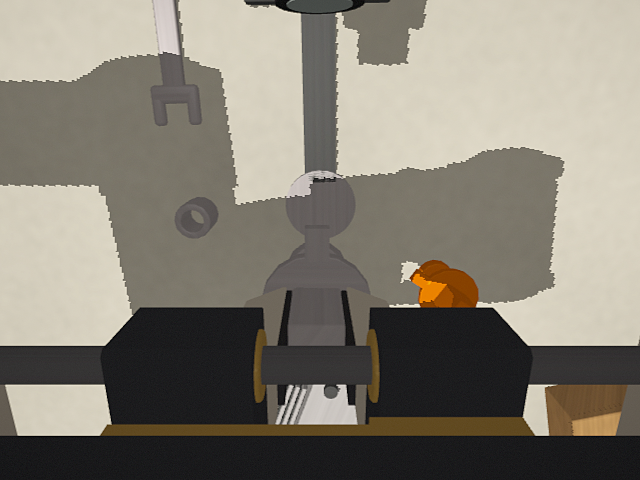

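View pics/scene9.png

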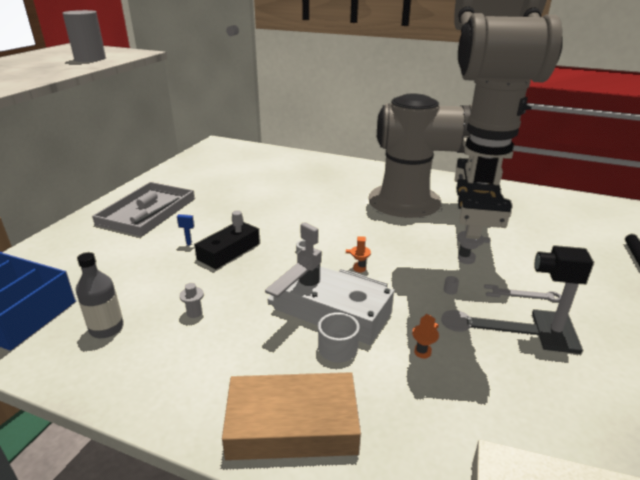

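View pics/top9.png

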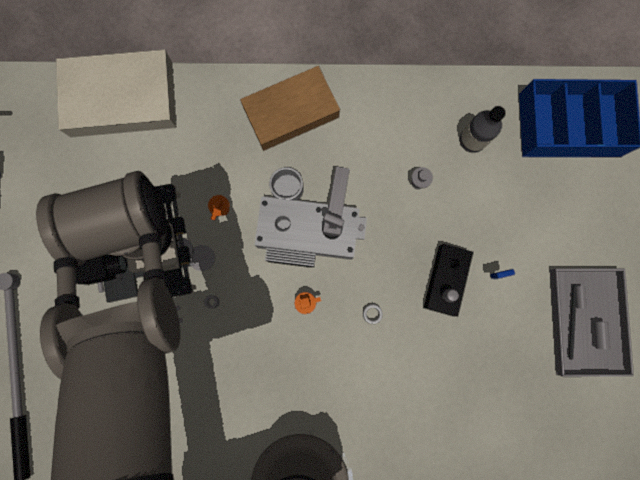

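The wrist view lines up the lug (318,235), foot (320,204), rail and lens (318,5). I'll check finely.

Run:
```python
from h import *
c=dict(np.load('wrist.npz')); crop(c,250,150,390,300,5,'w9a.png'); crop(c,240,0,400,100,5,'w9b.png')
c=dict(np.load('scene.npz')); crop(c,430,180,600,340,5,'s9a.png')
```

```text
(no output)
```

View pics/w9a.png

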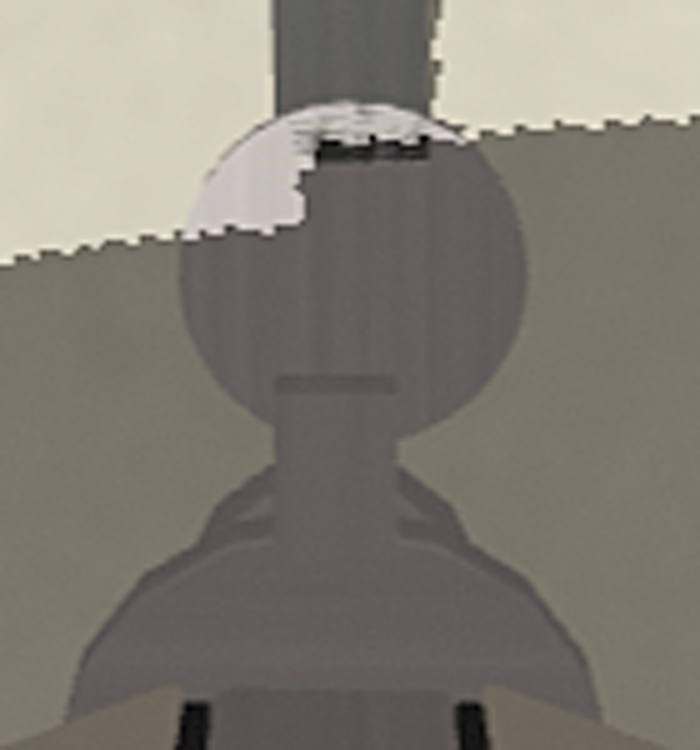

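View pics/w9b.png

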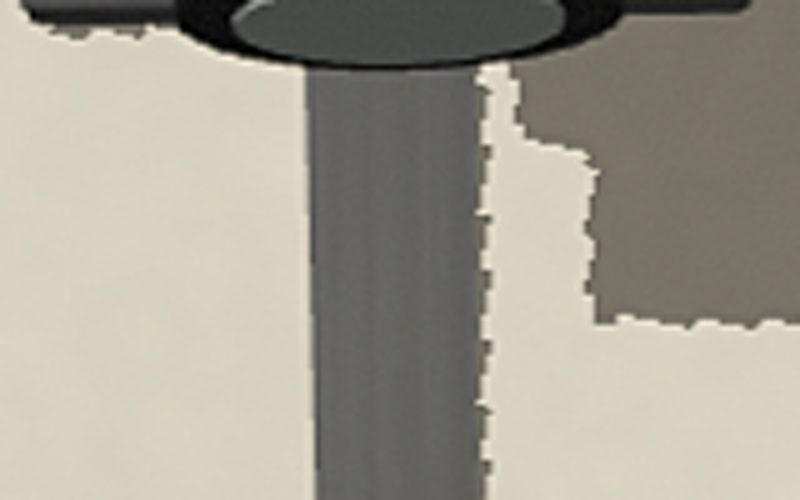

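View pics/s9a.png

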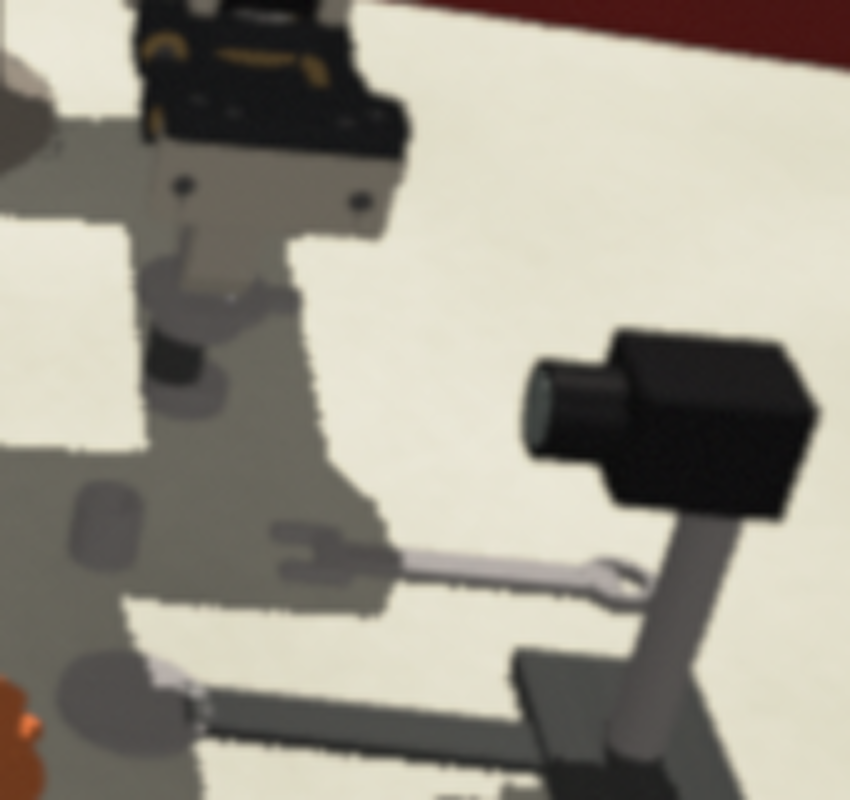

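Run:
```python
from h import *
c=dict(np.load('wrist.npz'))
Q=lambda x,y,u0,v0,z,k=5:px2w(c,u0+x/k-.5,v0+y/k-.5,z=z)
l,r,t=Q(180,275,250,150,6),Q(527,275,250,150,6),Q(355,101,250,150,6); print(l,r,t)
# fit circle using several boundary pts
pts=np.array([Q(x,y,250,150,6)[:2] for x,y in [(180,275),(527,275),(355,101),(210,170),(205,360),(272,428),(400,438),(497,365),(500,180)]])
from scipy.optimize import least_squares
s=least_squares(lambda p:np.hypot(*(pts-p[:2]).T)-p[2],[496,227,30]); print('foot fit',s.x,s.fun.round(1))
a=(Q(275,50,250,150,6)+Q(435,50,250,150,6))/2; b=(Q(305,75,240,0,6)+Q(481,75,240,0,6))/2; d=b-a; print(a,b,'dir',np.arctan2(d[1],d[0]))
d=b[:2]-s.x[:2]; print('dir foot->rail',np.arctan2(d[1],d[0]))
L=Q(392,66,240,0,141);print('lens low',L,np.arctan2(*(L[:2]-s.x[:2])[::-1]),np.hypot(*(L[:2]-s.x[:2])))
# lug: top at z = tcp+ (50-55)
z=get_obs()['tool_pos'][2]-54.9+50
t=(Q(275,377,250,150,z)+Q(398,377,250,150,z))/2; bb=(Q(275,530,250,150,z)+Q(398,530,250,150,z))/2; d=t-bb
print('lug',t,bb,np.arctan2(d[1],d[0]),'axis est',t-35*d/np.linalg.norm(d))
for y in (400,450,500,570,640): print(px2w(c,250+337/5,150+y/5).round(1))
plan([*s.x[:2],192],axes=down(1.777-np.pi/2))
```

```text
[467.69131216 221.8612804    6.        ] [525.81281335 233.6105785    6.        ] [491.06325739 256.7550889    6.        ]
foot fit [496.62745185 227.44211173  29.83068889] [-0.4 -0.   0.   0.4 -0.4  0.5  0.1 -0.3  0. ]
[489.37449049 264.98550863   6.        ] [465.90806875 370.3792165    6.        ] dir 1.7898775174855606
dir foot->rail 1.7824916102520494
lens low [470.53534821 344.65458645 141.        ] 1.7898301760966087 120.08148109881535
lug [487.28474306 259.13224443 197.75496406] [489.83235876 246.54983263 197.75496406] 1.770569937171549 axis est [494.23040377 224.8283409  197.75496406]
[487.9 257.1 197.7]
[488.8 253.  197.6]
[489.7 248.5 196.6]
[490.8 242.8 197.3]
[492.1 236.5 196.4]
t [1.065 0.267 0.29 ] w [-0.007 -0.     0.   ] rows 0.27241255502511785 0.052305768057550245
obs 14.1 [494.3 224.3 202.7] axes x [-0. -0. -1.] z [ 0.98   0.198 -0.   ] F [ 0.9 -0.1 -3.3] grip 20.0 q [ 0.28  0.39  1.51 -0.    1.23  0.09]
```

```bash
python3 -m creep '[{"tx":0.4,"ty":0.1,"tz":0.1,"wx":-0.015,"wy":0,"wz":0,"gripper":1},{"tx":0.8,"ty":0.2,"tz":0.2,"wx":-0.015,"wy":0,"wz":0,"gripper":1},{"tx":1.05,"ty":0.27,"tz":0.25,"wx":-0.015,"wy":0,"wz":0,"gripper":1},{"tx":1.05,"ty":0.27,"tz":0.25,"wx":-0.015,"wy":0,"wz":0,"gripper":1},{"tx":1.05,"ty":0.27,"tz":0.25,"wx":-0.015,"wy":0,"wz":0,"gripper":1},{"tx":1.05,"ty":0.27,"tz":0.25,"wx":-0.015,"wy":0,"wz":0,"gripper":1},{"tx":1.05,"ty":0.27,"tz":0.25,"wx":-0.015,"wy":0,"wz":0,"gripper":1},{"tx":1.05,"ty":0.27,"tz":0.25,"wx":-0.015,"wy":0,"wz":0,"gripper":1}]'
python3 - <<'E'
from h import *
plan([496.5,227.4,192],axes=down(1.785-np.pi/2)); print(get_obs()['dq'].round(4))
E
```

```text
time: 14.77
tool_pos: [495.9, 228.3, 192.5]
tcp_rot: [0.169, 1.57, 0.386]
contact_force: [0.6, -0.1, -2.9]
grip_width: 19.9
t [ 0.051 -0.105  0.041] w [ 0.002  0.    -0.   ] rows 0.029742577807189582 0.01977312873128359
obs 14.77 [495.9 228.3 192.5] axes x [ 0.  0. -1.] z [0.977 0.215 0.   ] F [ 0.6 -0.1 -2.9] grip 19.9 q [0.29 0.41 1.52 0.   1.21 0.07]
[-0.0003  0.0003  0.0001  0.0001  0.0002 -0.0002]
```

```bash
python3 -m creep '[{"tx":0.05,"ty":-0.1,"tz":0.04,"wx":0,"wy":0,"wz":0,"gripper":1},{"tx":0.05,"ty":-0.1,"tz":0.04,"wx":0,"wy":0,"wz":0,"gripper":1},{"tx":0.05,"ty":-0.1,"tz":0.04,"wx":0,"wy":0,"wz":0,"gripper":1},{"tx":0.05,"ty":-0.1,"tz":0.04,"wx":0,"wy":0,"wz":0,"gripper":1},{"tx":0.05,"ty":-0.1,"tz":0.04,"wx":0,"wy":0,"wz":0,"gripper":1},{"tx":0.05,"ty":-0.1,"tz":0.04,"wx":0,"wy":0,"wz":0,"gripper":1}]'
python3 - <<'E'
from h import *
plan([496.5,227.4,192],axes=down(1.785-np.pi/2))
c=cam('scene'); crop(c,430,200,590,320,5,'s10.png')
# expected projections of cartridge points
f=foc(c);Rm=rot(c);o=np.array(c['xyz'])
for n,z in (('low',137),('notch',160),('flange mid',184)):
    p=Rm.T@(np.array([496.5,227.4,z])-o); print(n,(p[:2]/p[2]*f+[c['cx'],c['cy']]).round(1), ((p[:2]/p[2]*f+[c['cx'],c['cy']]-[430,200])*5).round(0))
p=Rm.T@(np.array([496.5-.213*120,227.4+.977*120,160])-o); print('lens',((p[:2]/p[2]*f+[c['cx'],c['cy']]-[430,200])*5).round(0))
E
```

```text
time: 15.27
tool_pos: [496.4, 227.4, 191.8]
tcp_rot: [0.699, 1.571, 0.915]
contact_force: [1.1, -0.9, -3.7]
grip_width: 19.8
t [-0.017 -0.004  0.009] w [ 0.002  0.    -0.   ] rows 0.0046364179566880425 0.019640952965778183
obs 15.27 [496.4 227.4 191.8] axes x [ 0.  0. -1.] z [0.977 0.215 0.   ] F [ 1.1 -0.9 -3.7] grip 19.8 q [0.29 0.41 1.52 0.   1.21 0.07]
low [466.9 265.7] [185. 329.]
notch [468.9 255.4] [195. 277.]
flange mid [471.1 244.4] [206. 222.]
lens [535. 309.]
```

View pics/s10.png

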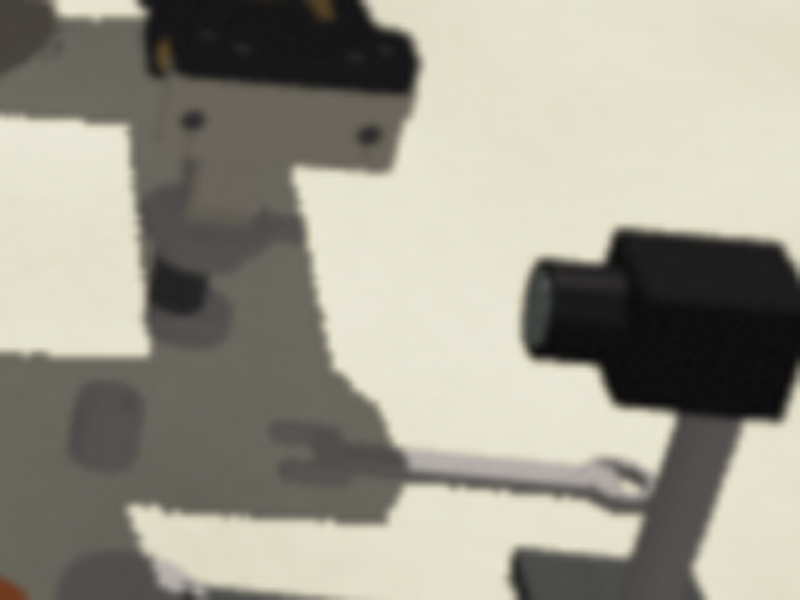

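Run:
```python
from h import *
c=cam('scene'); crop(c,180,200,400,360,3.5,'s11.png')
o=get_obs(); print(o['tool_pos'],o['grip_width'],o['dq'].round(4)); print(close_job())
```

```text
[496.38837158 227.42652811 191.80842304] 19.713833089531917 [-0.0008 -0.0007  0.0006  0.0004 -0.0007  0.0024]
the job is handed in; nothing more can be done
None
```

View pics/s11.png

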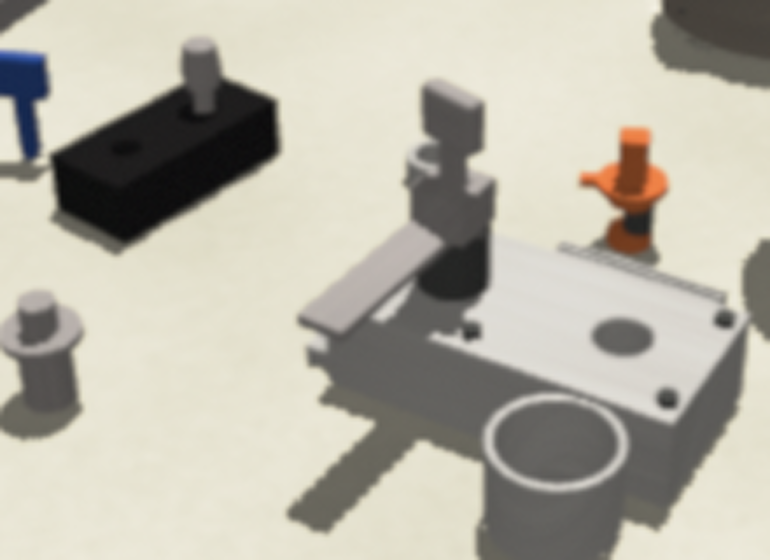

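The job is done and handed in at about 15 s. The cartridge is being held still in front of the inspection camera.

- **Key and clamp:** I pushed the key down until it met the socket floor (about 7 N upward) and turned it clockwise. The clamp measured about 1.62 rad afterwards, up from about 0.09 at the start. The key was left standing in the socket, and the last picture shows the arm clear of the empty bore.
- **Cartridge:** I pulled it by its square head and carried it over the camera's foot. At the end the tool was within about 0.2 mm of where I aimed, level, with joint speeds near zero and a 19.7 mm grip. By calculation the notch is at about 160 mm height, facing the lens to about 0.02 rad.
- **Checks:** The wrist and scene pictures agreed with the calculated cartridge and lens positions to 1–2 mm. In the final pictures, the rack, the other tool, the spare and the orange and blue look-alikes looked where they began. No check failed, but the notch itself was visible only as a dark patch in the scene view. Its facing is therefore taken from the lug.

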